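# Clear the illustrator's desk into the workbox

### The arm

A 6-joint arm with a two-finger parallel gripper is mounted at the origin on the work surface. World frame = base frame: x ahead of the robot, y to its left, z up, the work surface at z = 0. Lengths are in m, angles in rad, forces in N, time in s.
With the tool pointing down it reaches from about 0.3 to 0.875 m from the base axis. Payload 4.2 kg.
Tool frame: the origin (TCP) lies at the very end of the fingers, on their centre line; the grasp point (between the pads) lies 19 mm behind it; y points along the fingers, x is the direction in which the jaws open and shut, and the axes are right-handed (so a half turn about y gives the same grasp; the last joint's range is limited). The gripper opens to 85 mm and grips with 20 to 120 N. Pads are 22 mm wide; open, the fingers measure 114 mm over their backs; the gripper's body (76 mm by 85 mm) begins 54 mm behind the grasp point. The pads swing forward as they close: fully open they stand 13 mm farther back than shut.
Start: joints at [1.272, 0.32, 1.565, -0, 1.257, -0.02], TCP at [0.158, 0.553, 0.207] pointing down, gripper open.
Joint ranges: [-3.11, 3.11], [-0.84, 2.01], [0.21, 2.61], [-1.34, 4.49], [0.05, 2.63], [-2.56, 2.56]. Speed limits (rad/s): [2.57, 2.57, 3.14, 3.14, 3.14, 3.14].

### API

Orientations are given as a unit quaternion [w, x, y, z].
In Python, from cell import bot gives the robot as it stands.
- The arm moves only by the tool send_rows, never from a script. Its argument "moves" is a list of rows, each an object with "hand": the closure, from 0 (fully open) to 1 (shut); "linear": the shift along the world's x, y, z in mm, a list of three; "turn": the turn, a rotation vector about the world's x, y, z in units of 8 degrees (1.0 is 8 degrees), a list of three. In form: [{"hand": hand, "linear": [dx, dy, dz], "turn": [wx, wy, wz]}, ...]. A call has exactly 5 rows; each row shifts and turns the pose as measured when the row begins; what a row does not reach is not made up. A row lasts 1/10 s, in which the tool goes at most 50 mm and 8.59 degrees, less where a joint would pass 70% of its speed; a pose out of reach is approached as far as the arm can. A call is refused whole if a number of a shift passes 50 or a number of a turn 1, either way. A call with a gripper value outside its range is refused whole. The fingers move at their own pace and stop on an object; the grip force is fixed at half the most. Time passes only in rows, so rows that do not move let the fingers close, or fill a call up. It gives the time, the measured TCP pose, the force and the opening at its end, in the units of the state.
- bot.sense(): the state, without advancing time (a new reading comes with each control period).
- bot.grab_frame(name): name is "scene" or "top"; returns the picture (400x640x3 uint8, blue, green, red); there is no depth.
- bot.camera_params(name): a dict with "K" (3x3 intrinsics, pixels), "k1" (the pictures are not rectified: a ray, as slopes to the right and down, at radius r is drawn at 1 + k1 r^2 times it, then the intrinsics apply), "origin" and "attitude" of the camera in the world. Camera axes: x right, y up, looking along -z (the intrinsics and any distortion apply to the point x, -y, -z); pixel columns grow to the right and rows downward; lengths in m; the calibration is good to about 2 mm. A picture is of the moment at which its call begins. camera_params takes no time and is no camera call.
- bot.hand_in(): hands the job in, once; it reports no verdict.
Trained networks look in the newest picture that a camera, given by its name, has taken for a name from the list of things; names that differ only in an ending like _2 or _b are one class to them, and where a whole thing is asked for, a point or a joint stands for the part that bears it (a point fixed in the world has none). Each returns a list of dicts, best first, with "score" (0 to 1); they miss things now and then, are a little off and sometimes report something else, mostly with a low value. They report only what shows in the picture. A call takes as long as a camera call. They do not tell look-alikes from the thing itself.
- bot.look_for(query, camera): "xy" ([column, row] as shares, 0 to 1, of the picture: columns of its width, rows of its height, amid what is visible of it).
- bot.landmark_of(query, camera): "xy" ([column, row] as shares, 0 to 1, of the picture: columns of its width, rows of its height: a listed point, or the origin of a listed thing).
The state is a dict: "time_s": time; "qpos": joint angles; "joint_velocities": joint speeds; "joint_efforts": joint torques, N m; "eef_pos": TCP position; "tcp_rot": TCP orientation; "contact_force": force on the tool from outside, world axes, zero at the start; "ft_torque": the same for the moment, N m; "grip_width": finger opening in m.
Only numpy, scipy, OpenCV 4.12 (cv2) and the standard library are available. Lean on these libraries where they do the work, as an engineer would, in place of code of your own. Each camera call takes 0.05 s, during which the arm holds its last target.

### The job

Clear up the drawing desk. Swing the workbox's top tray up and back, stand both ink bottles upright in the compartment underneath and lower the tray again until it is fully shut; the two loose paint pans go in the tray, flat and colour side up, on the floor of the bay that already holds a row of pans, and the pen goes lengthwise in the pen tray. Do not tip an ink bottle over on the way.

Things in the scene. Friction and masses are not known exactly. Their poses are not given: they have to be found in the camera images.
- workbox: Light wooden workbox, no lid, fixed to the left or right half of the desk: 130 deep (x), 250 long (y), walls 75 high, 6 thick. Origin: centre of its underside on the desk; x to its back (away from the robot within 10 deg), y to the left, z up. Under the tray it has one open compartment centred on the origin: 118 by 238, floor 6 above the desk.
- tray_swing (a joint): Tray's swing q, rad: 0 shut on the box's rim, 1.65 open on its stop behind the box. Tray: 130 x 250 x 34, 0.4 kg, on links 95 long; it stays level, all points moving on 95 mm arcs in the box's x-z plane: from shut, back 79.5+95cos(2.563-q), up 95sin(2.563-q)-52 mm (43 up at q=1; open 138 back, 23 up). Let go beyond q=1 it sinks open and stays; before, it sinks shut.
- tray_handle (a point): Centre of the tray's grip: dark wooden bar 90 long (x), 14 wide (y), 16 high, on two posts over the wall at the tray's middle; its top is 30 above the tray's rim. Moves with the tray; shut, it is 131 above the desk straight over the workbox's origin. Axes as the workbox. Pinch it across y from above.
- pan_bay (a point): Middle of the free floor of the tray's left bay (+y side of the handle; the bay with a row of green, ochre and violet pans behind a low rail at its back). Free floor 93 (x) by 114 (y), walls 29 high. Moves with the tray; shut, it lies at x -13.5, y +63, z +80 in the workbox's frame. Axes as the workbox.
- pen_tray: Black open pen tray with a grey floor, fixed to the desk on the side opposite the workbox: 100 (x) by 210 (y) by 18 high, walls and floor 5 thick. Origin: centre of its underside; y along its length. Empty at the start.
- ink_blue_mid (a point): Round ink bottle, blue glass with a black cap, 44 diameter and 58 high (straight glass up to 36, then shoulder and a cap 31 across), about 0.11 kg, standing on the green cutting mat (2 thick). Point: on its axis, half-way up (29 above its foot); z up the bottle.
- ink_amber_mid (a point): Round ink bottle, amber brown glass with a white cap, same sizes as the blue one, standing on the mat. Point: on its axis, 29 above its foot; z up the bottle.
- pan_red_mid (a point): Loose watercolour pan: white tub 30 (x) by 20 (y) by 11 high with red paint on top, about 15 g, lying on the mat at any yaw. Point: its centre; z up out of the paint.
- pan_turquoise_mid (a point): Loose watercolour pan: white tub 30 (x) by 20 (y) by 11 high with turquoise paint on top, about 15 g, lying on the mat at any yaw. Point: its centre; z up out of the paint.
- pen_mid (a point): Pen with a red barrel and white cap, 140 long (x) and 12 thick, about 18 g, does not roll, lying on the desk beyond the pen tray. Point: its centre, 6 above the desk; x along the pen.
Things that resemble listed ones, but are neither listed nor needed, are in the scene too. What is shaped like the part that bears pan_red_mid but black or green is not meant.

How it is judged:
On the way, in this order (a step that is already met when the one before it is completed fails the run):
1. the tray is swung open, past the top of its arc to the back (value of joint tray_swing above 1.35 rad), for 0.2 s.
2. both ink bottles stand in the compartment with the tray still open (x of ink_blue_mid in the frame of workbox between -0.058 and 0.058 m and y of ink_blue_mid in the frame of workbox between -0.118 and 0.118 m and z of ink_blue_mid in the frame of workbox between 0.02 and 0.045 m and angle between each of ink_blue_mid, ink_amber_mid's own z axis and vertical below 0.2 rad and x of ink_amber_mid in the frame of workbox between -0.058 and 0.058 m and y of ink_amber_mid in the frame of workbox between -0.118 and 0.118 m and z of ink_amber_mid in the frame of workbox between 0.02 and 0.045 m and value of joint tray_swing above 1 rad), for 0.2 s.
3. the tray is shut again over the standing bottles (x of ink_blue_mid in the frame of workbox between -0.058 and 0.058 m and y of ink_blue_mid in the frame of workbox between -0.118 and 0.118 m and z of ink_blue_mid in the frame of workbox between 0.02 and 0.045 m and angle between each of ink_blue_mid, ink_amber_mid's own z axis and vertical below 0.2 rad and x of ink_amber_mid in the frame of workbox between -0.058 and 0.058 m and y of ink_amber_mid in the frame of workbox between -0.118 and 0.118 m and z of ink_amber_mid in the frame of workbox between 0.02 and 0.045 m and value of joint tray_swing below 0.06 rad), for 0.2 s.
At the end, for the whole second after the job is handed in: Both inks stand (within 0.2 rad) on the floor of the compartment, the tray is shut (under 0.06 rad), both pans lie colour up (0.25 rad) on the pan bay's free floor, the pen lies in the pen tray along it (0.35 rad, centre within 50 mm of its middle); all released and at rest (all of step 3 and x of pan_red_mid in the frame of pan_bay between -0.047 and 0.047 m and y of pan_red_mid in the frame of pan_bay between -0.057 and 0.057 m and z of pan_red_mid in the frame of pan_bay between 0 and 0.012 m and angle between each of pan_red_mid, pan_turquoise_mid's own z axis and vertical below 0.25 rad and x of pan_turquoise_mid in the frame of pan_bay between -0.047 and 0.047 m and y of pan_turquoise_mid in the frame of pan_bay between -0.057 and 0.057 m and z of pan_turquoise_mid in the frame of pan_bay between 0 and 0.012 m and x of pen_mid in the frame of pen_tray between -0.045 and 0.045 m and y of pen_mid in the frame of pen_tray between -0.05 and 0.05 m and z of pen_mid in the frame of pen_tray between 0 and 0.018 m and angle between the x axis of pen_mid and the y axis of pen_tray, either way round below 0.35 rad and linear speed of each of ink_blue, ink_amber, pan_red, pan_turquoise, pen below 0.02 m/s and velocity of joint tray_swing between -0.05 and 0.05 rad/s); the robot touches nothing.
It fails at once if an ink bottle is tipped over (angle between any of ink_blue_mid, ink_amber_mid's own z axis and vertical above 0.7 rad).
It also fails if it takes over 128 s, if anything falls off the work surface, if the arm or the gripper's body presses on something with over 40 N, if the wrist force passes 120 N, or if a joint passes its speed limit or range.

## Working session

There is one attempt and no reset: what is moved stays moved. The work goes in short steps, Python scripts to look and compute and a tool call to move; the robot and the scene stay as the last step left them, time stands still between calls to the robot, and variables do not carry over. Pictures are saved under pics/ and viewed, and the job is handed in when it is done.

Besides the shell and the picture viewer there is one more tool, called as name(argument=value, ...) on one line, values as JSON. send_rows: Moves the arm, as the interface text tells. Its arguments: {"type":"object","properties":{"moves":{"type":"array","items":{"type":"object","properties":{"hand":{"type":"number"},"linear":{"type":"array","items":{"type":"number"}},"turn":{"type":"array","items":{"type":"number"}}}}}},"required":["moves"]}

```bash
ls; mkdir -p pics
python3 - <<'E'
from cell import bot
import cv2
s=bot.sense(); print(s)
for n in("scene","top"):
    cv2.imwrite(f"pics/{n}0.png",bot.grab_frame(n)); print(n,bot.camera_params(n))
E
```

```text
pics
{'time_s': 0.0, 'qpos': array([ 1.27199691e+00,  3.20326212e-01,  1.56569653e+00, -1.38977832e-05,
        1.25740542e+00, -2.00057894e-02]), 'joint_velocities': array([-2.75273206e-03,  2.67993866e-04, -1.45770955e-04,  7.65995760e-05,
        1.12587903e-03, -2.85583283e-04]), 'joint_efforts': array([ 3.04090372e-04, -4.15529501e+01, -2.34161228e+01, -3.36664175e-05,
        8.03706294e-03,  1.34982852e-06]), 'eef_pos': array([0.15808843, 0.55228938, 0.2060558 ]), 'tcp_rot': array([-0.56423773,  0.56500575,  0.42515497, -0.42620128]), 'contact_force': array([-0.14410481,  0.74102579,  0.26347158]), 'ft_torque': array([-0.0368876 , -0.025708  , -0.01510702]), 'grip_width': 0.08543782160950962}
scene {'K': array([[468.30083591,   0.        , 324.48901948],
       [  0.        , 468.30083591, 197.04073962],
       [  0.        ,   0.        ,   1.        ]]), 'k1': 0.040811465737322125, 'origin': array([1.23645998, 0.18762599, 0.88084169]), 'attitude': array([0.58512502, 0.220527  , 0.27955913, 0.7285899 ])}
top {'K': array([[494.61309462,   0.        , 310.33472603],
       [  0.        , 494.61309462, 195.49120826],
       [  0.        ,   0.        ,   1.        ]]), 'k1': 0.034796198926856634, 'origin': array([0.38466179, 0.0115308 , 1.19690377]), 'attitude': array([ 0.70980547,  0.06912401, -0.04864681, -0.69930791])}
```

View pics/scene0.png

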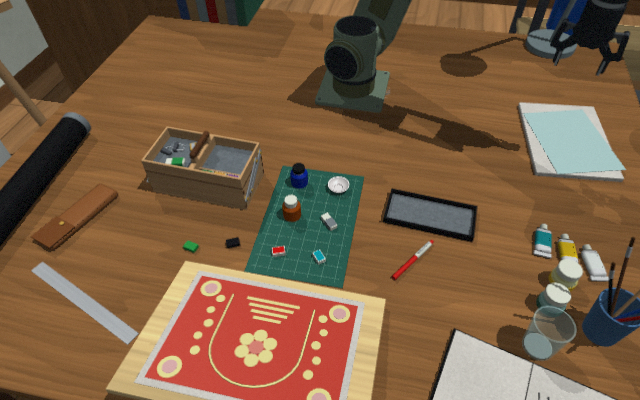

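View pics/top0.png

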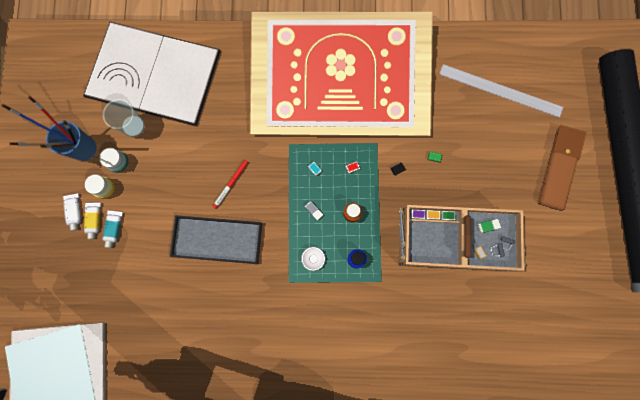

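```bash
cat > h.py <<'E'
import numpy as np, cv2
from scipy.spatial.transform import Rotation as R
from cell import bot
def cam(n):
    p=bot.camera_params(n); q=np.array(p["attitude"]); return p["K"],p["k1"],np.array(p["origin"]),R.from_quat(q[[1,2,3,0]]).as_matrix()
def proj(n,P):
    K,k,o,M=cam(n); c=(np.atleast_2d(P)-o)@M; a=np.c_[c[:,0]/-c[:,2],-c[:,1]/-c[:,2]]
    r2=(a**2).sum(1,keepdims=True); a=a*(1+k*r2); return a@np.diag([K[0,0],K[1,1]])+K[:2,2]
def unproj(n,uv,z):
    K,k,o,M=cam(n); d=(np.atleast_2d(uv)-K[:2,2])/[K[0,0],K[1,1]]; a=d.copy()
    for _ in range(10): a=d/(1+k*(a**2).sum(1,keepdims=True))
    ray=np.c_[a[:,0],-a[:,1],-np.ones(len(a))]@M.T
    t=(z-o[2])/ray[:,2]; return o+ray*t[:,None]
def tri(uvs):
    A=np.zeros((3,3));b=np.zeros(3)
    for n,uv in uvs:
        o=cam(n)[2]; p=unproj(n,uv,0)[0]; d=(p-o)/np.linalg.norm(p-o); Q=np.eye(3)-np.outer(d,d); A+=Q;b+=Q@o
    return np.linalg.solve(A,b)
E
python3 - <<'E'
from h import *
names=["workbox","tray_handle","pan_bay","pen_tray","ink_blue_mid","ink_amber_mid","pan_red_mid","pan_turquoise_mid","pen_mid"]
zs=[0,.131,.08,0,.031,.031,.0075,.0075,.006]
for n,z in zip(names,zs):
    for c in("scene","top"):
        for d in bot.landmark_of(n,c)[:2]:
            uv=np.array(d["xy"])*[640,400]; print(n,c,round(d["score"],2),uv.round(1),unproj(c,uv,z)[0].round(4))
print(bot.sense()["time_s"])
E
```

```text
workbox scene 0.9 [207.5 180.3] [ 0.4791 -0.2986  0.    ]
workbox top 0.68 [451.2 242. ] [ 0.4774 -0.2907  0.    ]
tray_handle scene 0.96 [198.7 143.6] [ 0.4822 -0.2926  0.131 ]
tray_handle top 0.61 [465.9 233.9] [ 0.4851 -0.2891  0.131 ]
tray_handle top 0.36 [352.9 166.7] [ 0.6294 -0.0486  0.131 ]
pan_bay scene 0.74 [290.7 207.4] [ 0.5873 -0.04    0.08  ]
pan_bay scene 0.66 [227.8 162.5] [ 0.4804 -0.229   0.08  ]
pan_bay top 0.69 [431.5 241.8] [ 0.4709 -0.227   0.08  ]
pen_tray scene 0.45 [276.3 251.7] [ 0.6576 -0.0596  0.    ]
pen_tray top 0.63 [219.3 238. ] [0.4784 0.2674 0.    ]
ink_blue_mid scene 0.55 [297.8 173.3] [ 0.4336 -0.0664  0.031 ]
ink_blue_mid scene 0.19 [278.6 251. ] [ 0.6752 -0.0465  0.031 ]
ink_blue_mid top 0.76 [356.5 258. ] [ 0.4341 -0.0631  0.031 ]
ink_amber_mid scene 0.89 [288.9 206.6] [ 0.5461 -0.0588  0.031 ]
ink_amber_mid top 0.59 [349.9 214.5] [ 0.5361 -0.0474  0.031 ]
pan_red_mid scene 0.54 [189.6 245.4] [ 0.6878 -0.2558  0.0075]
pan_red_mid scene 0.48 [229.6 243.1] [ 0.6624 -0.169   0.0075]
pan_red_mid top 0.62 [434.4 156.5] [ 0.6853 -0.2544  0.0075]
pan_red_mid top 0.53 [397.6 167.8] [ 0.6561 -0.1647  0.0075]
pan_turquoise_mid scene 0.55 [322.  257.1] [0.6549 0.0468 0.0075]
pan_turquoise_mid top 0.41 [316.9 168.8] [0.6515 0.0328 0.0075]
pen_mid scene 0.7 [413.9 261.2] [0.6205 0.2485 0.006 ]
pen_mid top 0.49 [232.3 178.3] [0.6254 0.241  0.006 ]
1.0
```

Run:
```python
import cv2
t=cv2.imread("pics/top0.png"); 
cv2.imwrite("pics/topA.png",cv2.resize(t[190:285,385:535],None,fx=5,fy=5,interpolation=cv2.INTER_CUBIC))
cv2.imwrite("pics/topB.png",cv2.resize(t[140:285,280:450],None,fx=4,fy=4,interpolation=cv2.INTER_CUBIC))
cv2.imwrite("pics/topC.png",cv2.resize(t[150:275,160:275],None,fx=4.5,fy=4.5,interpolation=cv2.INTER_CUBIC))
s=cv2.imread("pics/scene0.png"); 
cv2.imwrite("pics/scA.png",cv2.resize(s[120:220,135:275],None,fx=5,fy=5,interpolation=cv2.INTER_CUBIC))
```

```text
(no output)
```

View pics/topA.png

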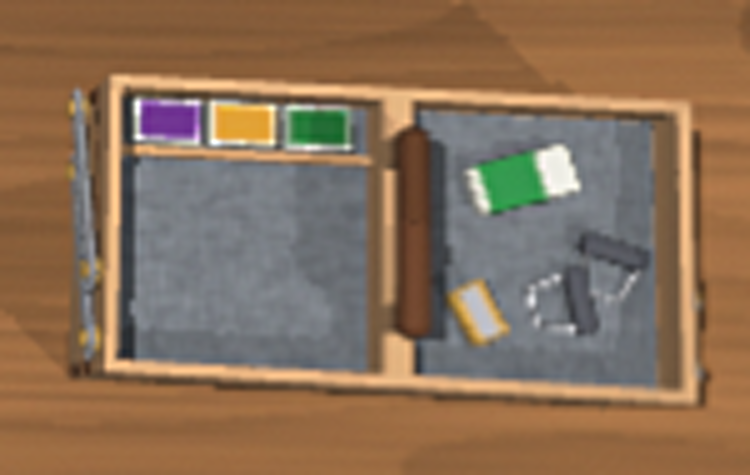

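View pics/topB.png

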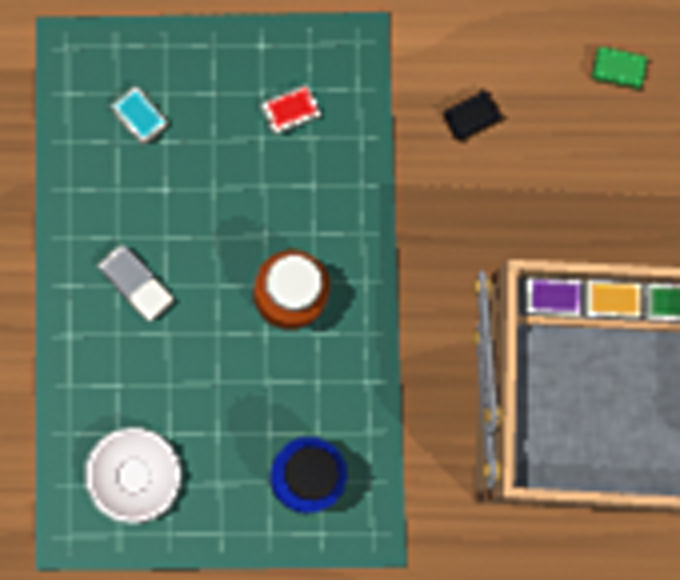

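View pics/topC.png

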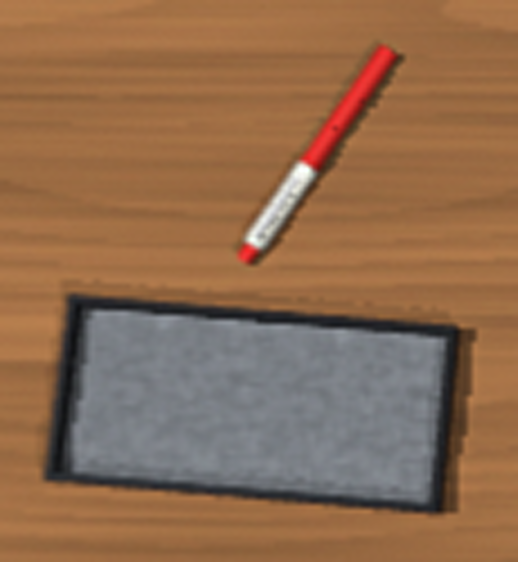

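View pics/scA.png

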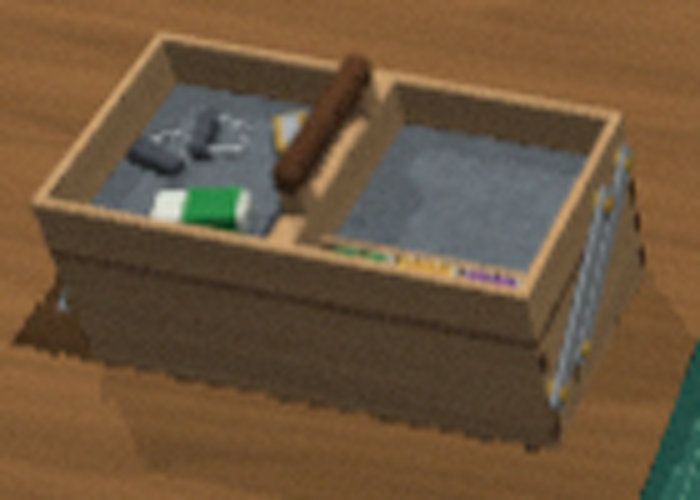

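```bash
cat > m.py <<'E'
from h import *
def cr(pts,f,o): return (np.array(pts)+.5)/f-.5+np.array(o)
def rect(uv,n,z,lab):
    P=unproj(n,uv,z); c=P.mean(0); y=(P[0]+P[3]-P[1]-P[2])/2; x=(P[0]+P[1]-P[2]-P[3])/2
    print(lab,c.round(4),"len",np.linalg.norm(x).round(4),np.linalg.norm(y).round(4),"yaw",np.degrees(np.arctan2(x[1],x[0])).round(2),np.degrees(np.arctan2(-y[0],y[1])).round(2))
rect(cr([(112,75),(690,103),(700,402),(103,372)],5,(385,190)),"top",.109,"box rim")
rect(cr([(70,296),(458,328),(440,511),(47,477)],4.5,(160,150)),"top",.018,"pentray")
# scene: rim corners order FL(back-left): x back,+y
rect(cr([(525,299),(38,204),(160,37),(622,117)],5,(135,120)),"scene",.109,"box rim sc")
t=cv2.imread("pics/top0.png");s=cv2.imread("pics/scene0.png")
def blob(n,img,box,lo,hi,z,lab,inv=False):
    x0,y0,x1,y1=box; h=cv2.cvtColor(img[y0:y1,x0:x1],cv2.COLOR_BGR2HSV)
    f=4; h=cv2.cvtColor(cv2.resize(img[y0:y1,x0:x1],None,fx=f,fy=f,interpolation=cv2.INTER_CUBIC),cv2.COLOR_BGR2HSV)
    m=cv2.inRange(h,np.array(lo),np.array(hi))
    cs=cv2.findContours(m,cv2.RETR_EXTERNAL,cv2.CHAIN_APPROX_NONE)[0]; c=max(cs,key=cv2.contourArea)
    uv=cr(c[:,0,:],f,(x0,y0)); P=unproj(n,uv,z)
    r=cv2.minAreaRect((P[:,:2]*1000).astype(np.float32)); b=cv2.boxPoints(r)
    e=[b[1]-b[0],b[2]-b[1]]; L=max(e,key=np.linalg.norm); print(lab,n,np.round(r[0],1),np.round(r[1],1),"yaw",np.degrees(np.arctan2(L[1],L[0])).round(1))
R_=([0,170,120],[8,255,255])
for n,img,b1,b2,b3,b4,b5 in(("top",t,(340,155,365,180),(302,155,328,180),(208,155,255,212),(343,195,365,225),(343,245,372,272)),
  ("scene",s,(265,240,292,262),(308,246,332,268),(385,235,440,285),(278,192,305,212),(288,160,312,178))):
    blob(n,img,b1,*R_,.013,"red")
    blob(n,img,b2,[85,120,100],[105,255,255],.013,"turq")
    blob(n,img,b3,*R_,.006,"pen red")
    blob(n,img,b4,[0,0,160],[180,70,255],.060,"amber cap")
    blob(n,img,b5,[0,0,0],[180,255,45],.060,"blue cap")
E
python3 m.py
```

```text
box rim [ 0.4806 -0.2918  0.109 ] len 0.1296 0.2512 yaw -1.98 -1.91
pentray [0.4745 0.2715 0.018 ] len 0.0969 0.2095 yaw -3.6 -4.0
box rim sc [ 0.486  -0.2887  0.109 ] len 0.127 0.2465 yaw -1.78 -2.06
red top [657.3 -54.1] [14.3 23.9] yaw -68.8
turq top [652.1  38.7] [24.8 15.1] yaw 41.0
pen red top [639.1 229.9] [12.3 78.1] yaw -32.5
amber cap top [543.1 -53.1] [30.2 30.6] yaw -44.3
blue cap top [433.3 -63.3] [27.1 28.4] yaw -89.0
red scene [659.  -54.2] [14.5 24.2] yaw -67.8
turq scene [653.5  38. ] [28.2 16. ] yaw 39.7
pen red scene [638.4 230.3] [13.2 77.8] yaw -33.2
amber cap scene [546.2 -53.4] [30.5 28.8] yaw 12.3
blue cap scene [444.4 -61.3] [37.8 29.8] yaw 12.3
```

```bash
cat >> h.py <<'E'
def st():
    s=bot.sense(); q=np.array(s["tcp_rot"]); M=R.from_quat(q[[1,2,3,0]]).as_matrix()
    print("t%.2f"%s["time_s"],"pos",(s["eef_pos"]*1000).round(1),"F",s["contact_force"].round(1),"w",round(s["grip_width"]*1000,1),"jawyaw",np.degrees(np.arctan2(M[1,0],M[0,0])).round(2),"toolY",M[:,1].round(3),"q",np.round(s["qpos"],2)); return s,M
E
python3 - <<'E'
from m import *
for n,a in(("top",cr([(388,50),(246,256)],4.5,(160,150))),):
    P=unproj(n,a,.006); print("pen",P.round(4),P.mean(0).round(4),np.degrees(np.arctan2(*(P[0]-P[1])[[1,0]])),np.linalg.norm(P[0]-P[1]))
st()
E
```

```text
box rim [ 0.4806 -0.2918  0.109 ] len 0.1296 0.2512 yaw -1.98 -1.91
pentray [0.4745 0.2715 0.018 ] len 0.0969 0.2095 yaw -3.6 -4.0
box rim sc [ 0.486  -0.2887  0.109 ] len 0.127 0.2465 yaw -1.78 -2.06
red top [657.3 -54.1] [14.3 23.9] yaw -68.8
turq top [652.1  38.7] [24.8 15.1] yaw 41.0
pen red top [639.1 229.9] [12.3 78.1] yaw -32.5
amber cap top [543.1 -53.1] [30.2 30.6] yaw -44.3
blue cap top [433.3 -63.3] [27.1 28.4] yaw -89.0
red scene [659.  -54.2] [14.5 24.2] yaw -67.8
turq scene [653.5  38. ] [28.2 16. ] yaw 39.7
pen red scene [638.4 230.3] [13.2 77.8] yaw -33.2
amber cap scene [546.2 -53.4] [30.5 28.8] yaw 12.3
blue cap scene [444.4 -61.3] [37.8 29.8] yaw 12.3
pen [[0.6703 0.2094 0.006 ]
 [0.5547 0.2822 0.006 ]] [0.6125 0.2458 0.006 ] -32.21707147465686 0.1366587772263689
t1.00 pos [158.2 552.8 206.9] F [ 0.2 -0.1  0.2] w 85.6 jawyaw 74.03 toolY [ 0.  0. -1.] q [ 1.27  0.32  1.56 -0.    1.26 -0.02]
```

send_rows(moves=[{"hand":0,"linear":[41,-28,0],"turn":[0,0,-0.4]},{"hand":0,"linear":[41,-28,0],"turn":[0,0,-0.4]},{"hand":0,"linear":[41,-28,0],"turn":[0,0,-0.4]},{"hand":0,"linear":[41,-28,0],"turn":[0,0,-0.4]},{"hand":0,"linear":[41,-28,0],"turn":[0,0,-0.4]}])

```text
time_s: 1.5
eef_pos: [0.3626, 0.4133, 0.207]
tcp_rot: [0.619, -0.617, -0.344, 0.343]
contact_force: [0.0, 0.1, 0.0]
grip_width: 0.0848
```

send_rows(moves=[{"hand":0.3,"linear":[41,-28,0],"turn":[0,0,0]},{"hand":0.3,"linear":[41,-28,0],"turn":[0,0,0]},{"hand":0.4,"linear":[41,-28,-10],"turn":[0,0,0]},{"hand":0.4,"linear":[41,-28,-20],"turn":[0,0,0]},{"hand":0.4,"linear":[30,-20,-20],"turn":[0,0,0]}])

```text
time_s: 2.0
eef_pos: [0.5582, 0.281, 0.1622]
tcp_rot: [0.62, -0.617, -0.347, 0.338]
contact_force: [1.3, 1.0, 0.0]
grip_width: 0.0509
```

```bash
python3 -c "
from h import *
st()"
```

```text
t2.00 pos [558.2 281.  162.2] F [1.3 1.  0. ] w 50.9 jawyaw 57.95 toolY [ 0.01   0.009 -1.   ] q [ 0.45  0.42  1.52  0.    1.18 -0.57]
```

send_rows(moves=[{"hand":0.5,"linear":[28,-18,-30],"turn":[0,0,0]},{"hand":0.5,"linear":[27,-17,-30],"turn":[0,0,0]},{"hand":0.5,"linear":[0,0,-40],"turn":[0,0,0]},{"hand":0.5,"linear":[0,0,-30],"turn":[0,0,0]},{"hand":0.5,"linear":[0,0,-15],"turn":[0,0,0]}])

```text
time_s: 2.5
eef_pos: [0.6216, 0.2392, 0.0117]
tcp_rot: [0.621, -0.619, -0.347, 0.333]
contact_force: [-0.1, -0.4, 0.4]
grip_width: 0.0428
```

```bash
python3 -c "
from h import *
s,M=st()
for n in ('top','scene'):
  im=bot.grab_frame(n); u,v=proj(n,s['eef_pos'])[0].astype(int); c=im[max(v-70,0):v+70,max(u-90,0):u+90]; cv2.imwrite('pics/%s1.png'%n,cv2.resize(c,None,fx=4,fy=4)); print(u,v)"
```

```text
t2.50 pos [621.6 239.2  11.7] F [-0.1 -0.4  0.4] w 42.8 jawyaw 57.48 toolY [ 0.015  0.01  -1.   ] q [ 0.35  0.61  1.6   0.01  0.91 -0.66]
232 179
409 259
```

View pics/scene1.png

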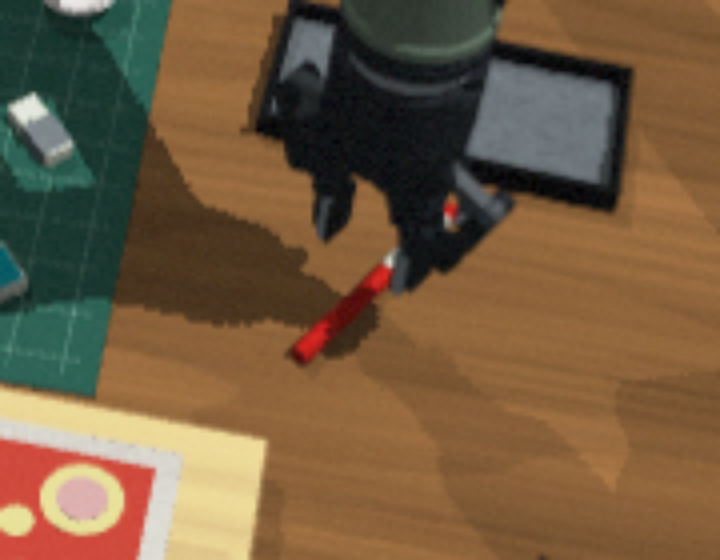

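View pics/top1.png

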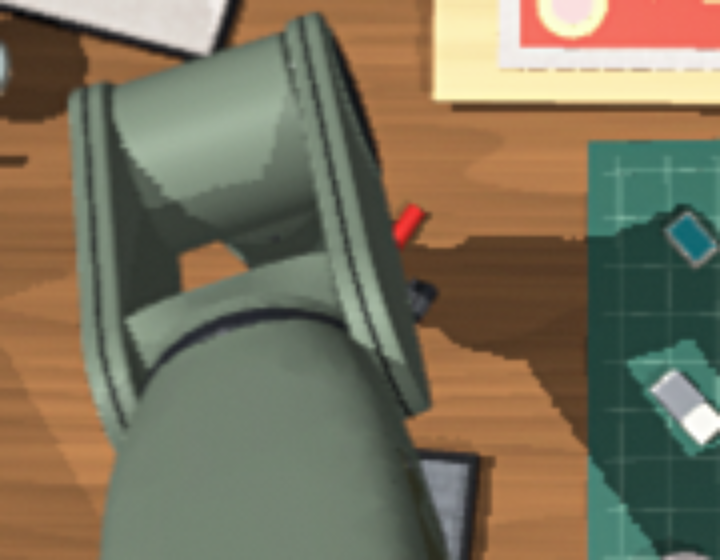

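send_rows(moves=[{"hand":0.5,"linear":[0,0,-6],"turn":[0,0,0]},{"hand":1,"linear":[0,0,-1],"turn":[0,0,0]},{"hand":1,"linear":[0,0,0],"turn":[0,0,0]},{"hand":1,"linear":[0,0,0],"turn":[0,0,0]},{"hand":1,"linear":[0,0,0],"turn":[0,0,0]}])

```text
time_s: 3.1
eef_pos: [0.6235, 0.2411, 0.0092]
tcp_rot: [0.62, -0.619, -0.349, 0.332]
contact_force: [-0.3, 1.0, 0.1]
grip_width: 0.0001
```

```bash
python3 -c "
from h import *
s,M=st()"
```

```text
t3.10 pos [623.5 241.1   9.2] F [-0.3  1.   0.1] w 0.1 jawyaw 57.57 toolY [ 0.021  0.013 -1.   ] q [ 0.35  0.62  1.6   0.01  0.9  -0.66]
```

```bash
python3 -c "
from h import *
s,M=st()
n='scene'
im=bot.grab_frame(n); u,v=proj(n,s['eef_pos'])[0].astype(int); print(u,v);c=im[max(v-50,0):v+50,max(u-70,0):u+70]; cv2.imwrite('pics/%s2.png'%n,cv2.resize(c,None,fx=5,fy=5))"
```

```text
t3.10 pos [623.5 241.1   9.2] F [-0.3  1.   0.1] w 0.1 jawyaw 57.57 toolY [ 0.021  0.013 -1.   ] q [ 0.35  0.62  1.6   0.01  0.9  -0.66]
410 260
```

View pics/scene2.png

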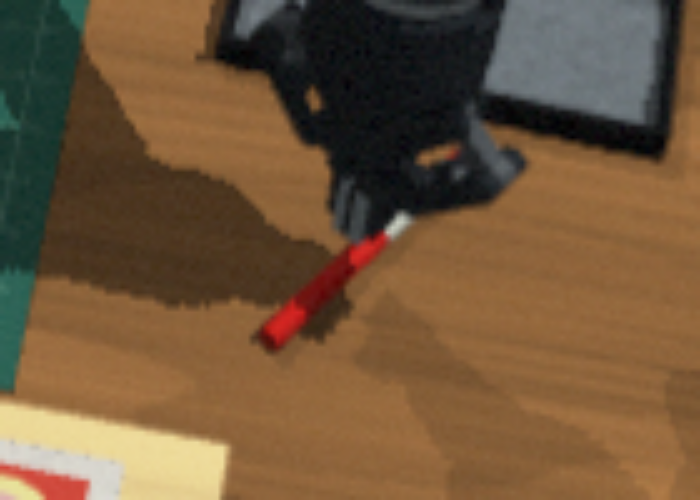

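```bash
cat >> h.py <<'E'
def go(x,y,z,jaw=None):
    s,M=st(); j=np.radians(jaw) if jaw is not None else np.arctan2(M[1,0],M[0,0])
    X=np.array([np.cos(j),np.sin(j),0]); Y=np.array([0,0,-1.]); T=np.c_[X,Y,np.cross(X,Y)]
    rv=R.from_matrix(T@M.T).as_rotvec()/np.radians(8)
    print("delta mm",(np.array([x,y,z])-s["eef_pos"]*1000).round(1),"turn units",rv.round(2))
E
cat > g.py <<'E'
import sys
from h import *
go(*map(float,sys.argv[1:]))
E
python3 g.py 618 243.5 1 57.5
```

```text
t3.15 pos [623.6 241.2   9.3] F [-0.2  0.3 -0.1] w 0.6 jawyaw 57.58 toolY [ 0.022  0.013 -1.   ] q [ 0.35  0.62  1.6   0.01  0.9  -0.66]
delta mm [-5.6  2.3 -8.3] turn units [-0.09  0.15 -0.01]
```

send_rows(moves=[{"hand":0.5,"linear":[-3,1,0],"turn":[-0.1,0.15,0]},{"hand":0.5,"linear":[-2,1,0],"turn":[0,0,0]},{"hand":0.5,"linear":[-1,1,-5],"turn":[0,0,0]},{"hand":0.5,"linear":[0,0,-5],"turn":[0,0,0]},{"hand":0.5,"linear":[0,0,-3],"turn":[0,0,0]}])

```text
time_s: 3.65
eef_pos: [0.6178, 0.2446, -0.0028]
tcp_rot: [-0.619, 0.62, 0.342, -0.339]
contact_force: [-0.0, -0.4, -0.0]
grip_width: 0.0429
```

```bash
python3 g.py 618 243.5 1 57.5
```

```text
t3.65 pos [617.8 244.6  -2.8] F [-0.  -0.4 -0. ] w 42.9 jawyaw 57.58 toolY [ 0.004 -0.    -1.   ] q [ 0.36  0.63  1.6  -0.    0.9  -0.64]
delta mm [ 0.2 -1.1  3.8] turn units [ 0.    0.03 -0.01]
```

send_rows(moves=[{"hand":0.7,"linear":[0,0,4],"turn":[0,0,0]},{"hand":1,"linear":[0,0,1],"turn":[0,0,0]},{"hand":1,"linear":[0,0,0],"turn":[0,0,0]},{"hand":1,"linear":[0,0,0],"turn":[0,0,0]},{"hand":1,"linear":[0,0,0],"turn":[0,0,0]}])

```text
time_s: 4.15
eef_pos: [0.6175, 0.2441, 0.0018]
tcp_rot: [-0.619, 0.62, 0.341, -0.34]
contact_force: [0.1, 0.5, 0.3]
grip_width: 0.0004
```

```bash
python3 g.py 618 243.5 1 57.5
```

```text
t4.15 pos [617.5 244.1   1.8] F [0.1 0.5 0.3] w 0.4 jawyaw 57.56 toolY [ 0.003 -0.    -1.   ] q [ 0.36  0.63  1.6  -0.    0.91 -0.64]
delta mm [ 0.5 -0.6 -0.8] turn units [ 0.    0.02 -0.01]
```

send_rows(moves=[{"hand":1,"linear":[0,0,30],"turn":[0,0,0]},{"hand":0.6,"linear":[-20,20,40],"turn":[0,0,0]},{"hand":0.5,"linear":[-40,20,40],"turn":[0,0,0]},{"hand":0.5,"linear":[-45,0,20],"turn":[0,0,0]},{"hand":0.5,"linear":[-45,0,0],"turn":[0,0,0]}])

```text
time_s: 4.65
eef_pos: [0.4739, 0.2824, 0.1285]
tcp_rot: [-0.621, 0.621, 0.341, -0.337]
contact_force: [-1.4, 0.4, 0.2]
grip_width: 0.0423
```

```bash
python3 -c "
from h import *
s,M=st()
for n in('scene','top'):
  im=bot.grab_frame(n); cv2.imwrite('pics/%s3.png'%n,im)"
```

```text
t4.65 pos [473.9 282.4 128.5] F [-1.4  0.4  0.2] w 42.3 jawyaw 57.25 toolY [ 0.005  0.002 -1.   ] q [ 0.52  0.34  1.74 -0.    1.05 -0.48]
```

View pics/scene3.png

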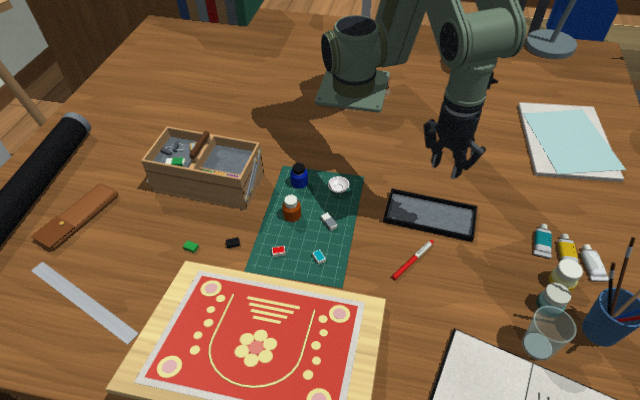

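View pics/top3.png

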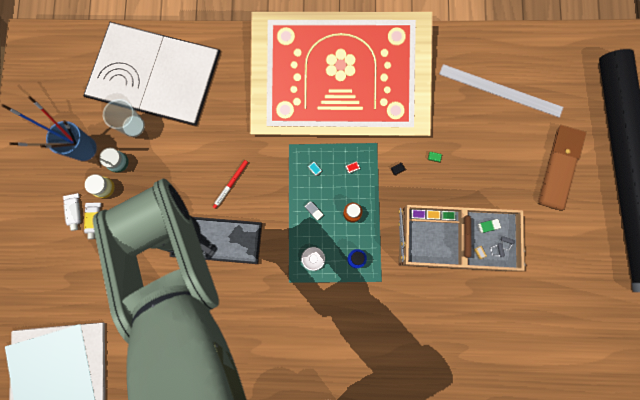

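```bash
cat > z.py <<'E'
from h import *
import sys
def zoom(n,im,c,w,h,f,out,pts=[]):
    x0=max(int(c[0]-w/2),0);y0=max(int(c[1]-h/2),0); k=cv2.resize(im[y0:y0+h,x0:x0+w],None,fx=f,fy=f,interpolation=cv2.INTER_CUBIC)
    for P,col in pts:
        u=((proj(n,P)[0]-[x0,y0]+.5)*f-.5).astype(int); cv2.drawMarker(k,tuple(int(a) for a in u),col,cv2.MARKER_CROSS,14,1)
    cv2.imwrite(out,k)
E
python3 - <<'E'
from z import *
s,M=st(); p=s["eef_pos"]; im=cv2.imread("pics/scene3.png")
X=M[:,0];Y=M[:,1]
w=s["grip_width"]/2
pts=[(p,(0,0,255))]+[(p+a*w*X-b*Y,(0,255,255)) for a in(-1,1) for b in(0.,.0065)]
zoom("scene",im,proj("scene",p)[0],80,70,9,"pics/z1.png",pts)
E
```

```text
t4.75 pos [467.8 280.5 126.2] F [ 0.2  0.1 -1.3] w 42.6 jawyaw 57.41 toolY [-0.004 -0.002 -1.   ] q [ 0.52  0.34  1.75  0.    1.06 -0.48]
```

View pics/z1.png

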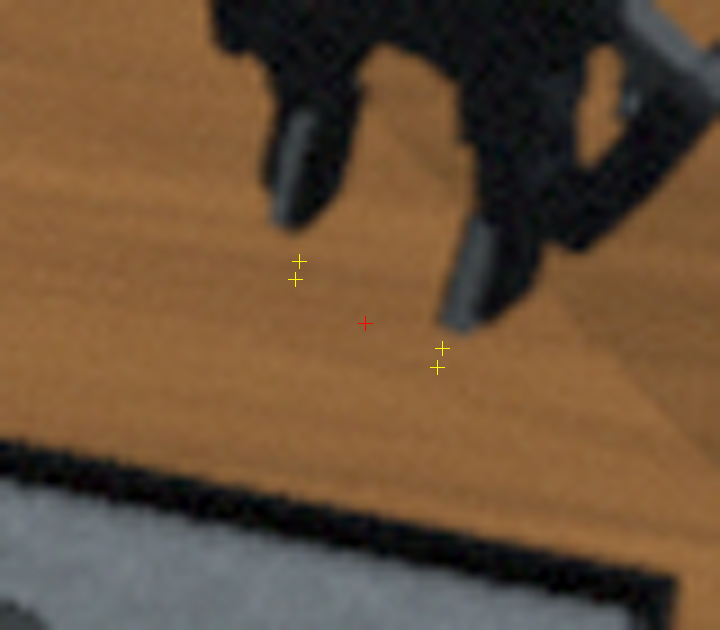

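send_rows(moves=[{"hand":1,"linear":[30,10,-10],"turn":[0,0,0]},{"hand":1,"linear":[40,15,-20],"turn":[0,0,0]},{"hand":1,"linear":[30,15,-30],"turn":[0,0,0]},{"hand":1,"linear":[10,5,-30],"turn":[0,0,0]},{"hand":1,"linear":[0,0,-10],"turn":[0,0,0]}])

```text
time_s: 5.25
eef_pos: [0.5843, 0.328, 0.027]
tcp_rot: [-0.62, 0.62, 0.343, -0.338]
contact_force: [-0.3, -0.5, 0.1]
grip_width: 0.0003
```

send_rows(moves=[{"hand":1,"linear":[0,0,-4],"turn":[0,0,0]},{"hand":1,"linear":[0,0,-3],"turn":[0,0,0]},{"hand":1,"linear":[0,0,-2],"turn":[0,0,0]},{"hand":1,"linear":[0,0,-2],"turn":[0,0,0]},{"hand":1,"linear":[0,0,-2],"turn":[0,0,0]}])

```text
time_s: 5.75
eef_pos: [0.5837, 0.3272, 0.0156]
tcp_rot: [-0.62, 0.62, 0.343, -0.338]
contact_force: [0.2, 0.7, 0.3]
grip_width: -0.0002
```

Run:
```python
from z import *
s,M=st(); p=s["eef_pos"]; im=bot.grab_frame("scene")
zoom("scene",im,proj("scene",p)[0],80,70,9,"pics/z2.png",[(p,(0,0,255))])
```

```text
t5.75 pos [583.7 327.2  15.6] F [0.2 0.7 0.3] w -0.2 jawyaw 57.52 toolY [ 0.007  0.003 -1.   ] q [ 0.49  0.62  1.58 -0.    0.94 -0.51]
```

View pics/z2.png

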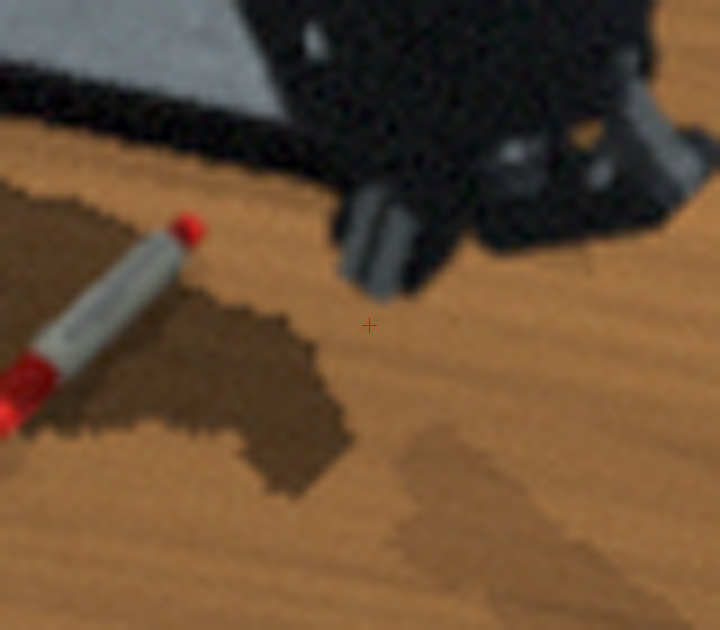

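send_rows(moves=[{"hand":1,"linear":[0,0,-5],"turn":[0,0,0]},{"hand":1,"linear":[0,0,-5],"turn":[0,0,0]},{"hand":1,"linear":[0,0,-4],"turn":[0,0,0]},{"hand":1,"linear":[0,0,-3],"turn":[0,0,0]},{"hand":1,"linear":[0,0,-3],"turn":[0,0,0]}])

```text
time_s: 6.3
eef_pos: [0.5839, 0.3274, -0.0047]
tcp_rot: [-0.62, 0.62, 0.344, -0.337]
contact_force: [0.4, -0.4, 0.2]
grip_width: -0.0003
```

send_rows(moves=[{"hand":1,"linear":[0,0,-3],"turn":[0,0,0]},{"hand":1,"linear":[0,0,-2],"turn":[0,0,0]},{"hand":1,"linear":[0,0,-2],"turn":[0,0,0]},{"hand":1,"linear":[0,0,-2],"turn":[0,0,0]},{"hand":1,"linear":[0,0,0],"turn":[0,0,0]}])

```text
time_s: 6.8
eef_pos: [0.5836, 0.3272, -0.0154]
tcp_rot: [-0.62, 0.62, 0.343, -0.337]
contact_force: [-0.5, -0.9, -0.4]
grip_width: 0.0001
```

Run:
```python
from z import *
s,M=st(); p=s["eef_pos"]; im=bot.grab_frame("scene")
zoom("scene",im,proj("scene",p)[0],80,70,9,"pics/z3.png",[(p,(0,0,255))])
```

```text
t6.80 pos [583.6 327.2 -15.4] F [-0.5 -0.9 -0.4] w 0.1 jawyaw 57.53 toolY [ 0.008  0.003 -1.   ] q [ 0.49  0.65  1.6  -0.    0.88 -0.51]
```

View pics/z3.png

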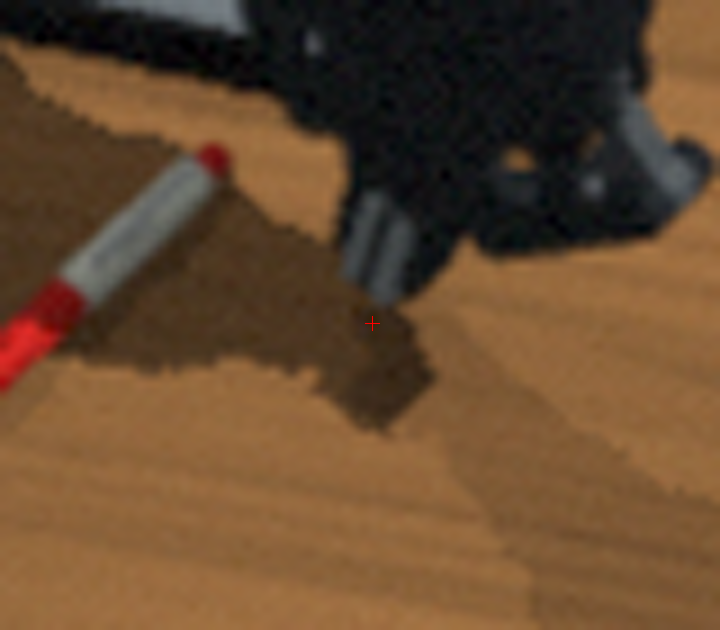

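send_rows(moves=[{"hand":1,"linear":[0,0,-3],"turn":[0,0,0]},{"hand":1,"linear":[0,0,-2],"turn":[0,0,0]},{"hand":1,"linear":[0,0,-2],"turn":[0,0,0]},{"hand":1,"linear":[0,0,-2],"turn":[0,0,0]},{"hand":1,"linear":[0,0,-1],"turn":[0,0,0]}])

```text
time_s: 7.35
eef_pos: [0.5842, 0.3275, -0.0243]
tcp_rot: [-0.62, 0.62, 0.344, -0.337]
contact_force: [-3.6, -1.4, 12.9]
grip_width: -0.0004
```

send_rows(moves=[{"hand":1,"linear":[0,0,-2],"turn":[0,0,0]},{"hand":1,"linear":[0,0,-2],"turn":[0,0,0]},{"hand":1,"linear":[0,0,-2],"turn":[0,0,0]},{"hand":1,"linear":[0,0,-1],"turn":[0,0,0]},{"hand":1,"linear":[0,0,0],"turn":[0,0,0]}])

```text
time_s: 7.85
eef_pos: [0.5842, 0.3276, -0.024]
tcp_rot: [-0.62, 0.62, 0.344, -0.336]
contact_force: [-0.4, 0.8, 0.4]
grip_width: -0.0001
```

Run:
```python
from z import *
s,M=st(); p=s["eef_pos"]; im=bot.grab_frame("scene")
zoom("scene",im,proj("scene",p)[0],80,70,9,"pics/z4.png",[(p,(0,0,255)),(p*[1,1,0],(0,255,0))])
c=proj("scene",p)[0]; print(c,"x0",int(c[0]-40),int(c[1]-35))
```

```text
t7.85 pos [584.2 327.6 -24. ] F [-0.4  0.8  0.4] w -0.1 jawyaw 57.53 toolY [ 0.011  0.005 -1.   ] q [ 0.49  0.66  1.61 -0.    0.86 -0.51]
[448.38981045 261.90385653] x0 408 226
```

View pics/z4.png

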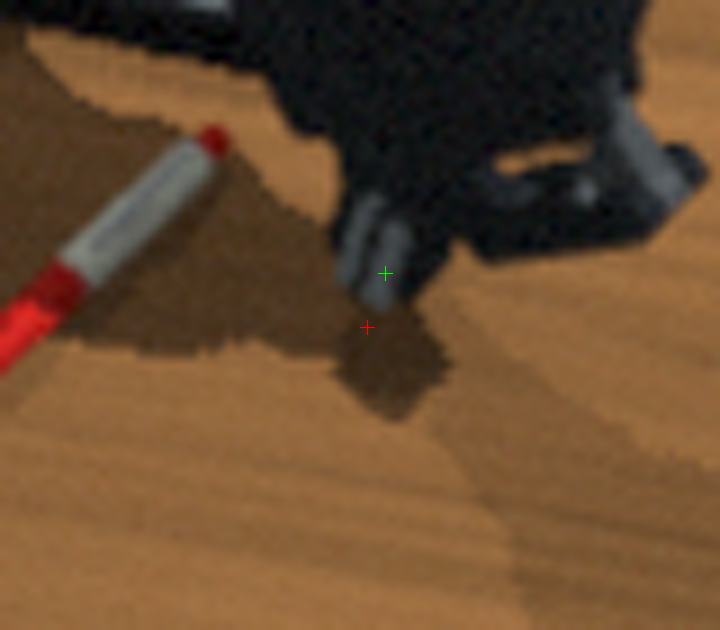

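send_rows(moves=[{"hand":0.6,"linear":[0,0,25],"turn":[0,0,0]},{"hand":0.5,"linear":[0,0,20],"turn":[0,0,0]},{"hand":0.5,"linear":[10,-30,0],"turn":[0,0,0]},{"hand":0.5,"linear":[12,-30,0],"turn":[0,0,0]},{"hand":0.5,"linear":[5,-15,0],"turn":[0,0,0]}])

```text
time_s: 8.4
eef_pos: [0.611, 0.2532, 0.0201]
tcp_rot: [-0.619, 0.619, 0.346, -0.338]
contact_force: [0.1, 0.5, 0.2]
grip_width: 0.0427
```

```bash
python3 g.py 613 246 -21 57.5
```

```text
t8.40 pos [611.  253.2  20.1] F [0.1 0.5 0.2] w 42.7 jawyaw 57.81 toolY [ 0.01   0.005 -1.   ] q [ 0.38  0.6   1.6   0.    0.93 -0.63]
delta mm [  2.   -7.2 -41.1] turn units [-0.03  0.07 -0.04]
```

send_rows(moves=[{"hand":0.5,"linear":[2,-2,-12],"turn":[0,0.07,0]},{"hand":0.5,"linear":[0,-2,-12],"turn":[0,0,0]},{"hand":0.5,"linear":[0,-1,-8],"turn":[0,0,0]},{"hand":0.5,"linear":[0,0,-3],"turn":[0,0,0]},{"hand":0.5,"linear":[0,0,0],"turn":[0,0,0]}])

```text
time_s: 8.9
eef_pos: [0.6112, 0.2484, -0.021]
tcp_rot: [0.622, -0.617, -0.34, 0.342]
contact_force: [1.3, 0.7, -0.5]
grip_width: 0.0429
```

```bash
python3 g.py 613 246 -21 57.5
```

```text
t8.90 pos [611.2 248.4 -21. ] F [ 1.3  0.7 -0.5] w 42.9 jawyaw 57.7 toolY [-0.006  0.004 -1.   ] q [ 0.37  0.65  1.62  0.01  0.87 -0.65]
delta mm [ 1.8 -2.4 -0. ] turn units [-0.03 -0.04 -0.03]
```

Good; close.

send_rows(moves=[{"hand":1,"linear":[0,0,0],"turn":[0,0,0]},{"hand":1,"linear":[0,0,0],"turn":[0,0,0]},{"hand":1,"linear":[0,0,0],"turn":[0,0,0]},{"hand":1,"linear":[0,0,0],"turn":[0,0,0]},{"hand":1,"linear":[0,0,0],"turn":[0,0,0]}])

```text
time_s: 9.4
eef_pos: [0.6112, 0.2504, -0.0201]
tcp_rot: [0.621, -0.617, -0.342, 0.342]
contact_force: [0.3, -0.3, -0.1]
grip_width: 0.0102
```

```bash
python3 g.py 474.5 271.5 80 -3.8
```

```text
t9.40 pos [611.2 250.4 -20.1] F [ 0.3 -0.3 -0.1] w 10.2 jawyaw 57.83 toolY [-0.004  0.005 -1.   ] q [ 0.37  0.65  1.62  0.01  0.87 -0.65]
delta mm [-136.7   21.1  100.1] turn units [-0.05 -0.01 -7.7 ]
```

send_rows(moves=[{"hand":1,"linear":[0,0,35],"turn":[0,0,0]},{"hand":1,"linear":[-20,3,35],"turn":[0,0,-0.9]},{"hand":1,"linear":[-30,5,10],"turn":[0,0,-1]},{"hand":1,"linear":[-30,5,0],"turn":[0,0,-1]},{"hand":1,"linear":[-30,5,0],"turn":[0,0,-1]}])

```text
time_s: 9.9
eef_pos: [0.5024, 0.2682, 0.0627]
tcp_rot: [0.694, -0.686, -0.157, 0.152]
contact_force: [-1.2, 0.5, -0.1]
grip_width: 0.0098
```

send_rows(moves=[{"hand":1,"linear":[-15,2,0],"turn":[0,0,-1]},{"hand":1,"linear":[-8,0,0],"turn":[0,0,-1]},{"hand":1,"linear":[0,0,0],"turn":[0,0,-1]},{"hand":1,"linear":[0,0,0],"turn":[0,0,-0.6]},{"hand":1,"linear":[0,0,0],"turn":[0,0,0]}])

```text
time_s: 10.4
eef_pos: [0.4734, 0.2704, 0.0648]
tcp_rot: [0.71, -0.703, 0.026, -0.032]
contact_force: [0.4, -0.3, -0.1]
grip_width: 0.0098
```

```bash
python3 g.py 474.5 271.5 -10 -3.8
```

```text
t10.40 pos [473.4 270.4  64.8] F [ 0.4 -0.3 -0.1] w 9.8 jawyaw -4.73 toolY [ 0.009  0.009 -1.   ] q [0.5  0.4  1.84 0.   0.89 0.58]
delta mm [  1.1   1.1 -74.8] turn units [-0.06  0.07  0.12]
```

send_rows(moves=[{"hand":1,"linear":[1,1,-30],"turn":[-0.06,0.07,0.1]},{"hand":1,"linear":[0,0,-25],"turn":[0,0,0]},{"hand":1,"linear":[0,0,-15],"turn":[0,0,0]},{"hand":1,"linear":[0,0,-4],"turn":[0,0,0]},{"hand":1,"linear":[0,0,-1],"turn":[0,0,0]}])

```text
time_s: 10.9
eef_pos: [0.4767, 0.2722, -0.0103]
tcp_rot: [0.708, -0.706, 0.019, -0.023]
contact_force: [-0.2, 0.2, -0.2]
grip_width: 0.01
```

```bash
python3 g.py 474.5 271.5 -14 -3.8
python3 - <<'E'
from z import *
s,M=st(); p=s["eef_pos"]; im=bot.grab_frame("scene")
zoom("scene",im,proj("scene",p)[0],110,80,7,"pics/z5.png",[])
E
```

```text
t10.90 pos [476.7 272.2 -10.3] F [-0.2  0.2 -0.2] w 10.0 jawyaw -3.4 toolY [ 0.005  0.003 -1.   ] q [0.5  0.5  1.9  0.   0.73 0.56]
delta mm [-2.2 -0.7 -3.7] turn units [-0.02  0.03 -0.05]
t10.90 pos [476.7 272.2 -10.3] F [-0.2  0.2 -0.2] w 10.0 jawyaw -3.4 toolY [ 0.005  0.003 -1.   ] q [0.5  0.5  1.9  0.   0.73 0.56]
```

View pics/z5.png

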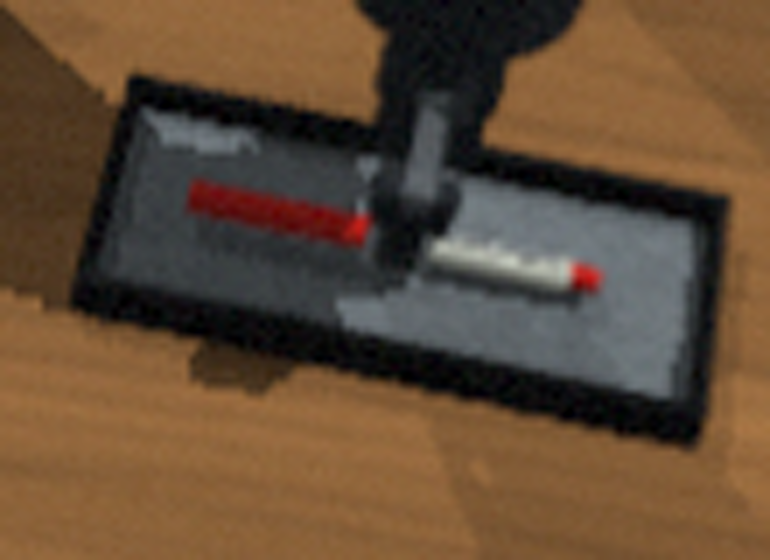

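send_rows(moves=[{"hand":1,"linear":[0,0,-4],"turn":[0,0,0]},{"hand":1,"linear":[0,0,-2],"turn":[0,0,0]},{"hand":0.6,"linear":[0,0,0],"turn":[0,0,0]},{"hand":0.6,"linear":[0,0,0],"turn":[0,0,0]},{"hand":0.6,"linear":[0,0,20],"turn":[0,0,0]}])

```text
time_s: 11.45
eef_pos: [0.4768, 0.2722, 0.0044]
tcp_rot: [0.708, -0.706, 0.019, -0.022]
contact_force: [0.6, 0.3, 0.1]
grip_width: 0.0342
```

send_rows(moves=[{"hand":0.6,"linear":[0,0,45],"turn":[0,0,0]},{"hand":0.5,"linear":[0,0,45],"turn":[0,0,0]},{"hand":0.5,"linear":[5,-30,40],"turn":[0,0,-1]},{"hand":0.5,"linear":[5,-48,5],"turn":[0,0,-1]},{"hand":0.5,"linear":[5,-48,0],"turn":[0,0,-1]}])

```text
time_s: 11.95
eef_pos: [0.4935, 0.1488, 0.1475]
tcp_rot: [0.69, -0.683, 0.164, -0.174]
contact_force: [1.2, 0.2, -1.8]
grip_width: 0.0428
```

```bash
python3 g.py 482 -291 150 -92;python3 - <<'E'
from z import *
im=bot.grab_frame("scene")
zoom("scene",im,(430,215),110,80,7,"pics/z6.png",[])
E
```

```text
t11.95 pos [493.5 148.8 147.5] F [ 1.2  0.2 -1.8] w 42.8 jawyaw -27.67 toolY [ 0.015  0.006 -1.   ] q [0.27 0.27 1.8  0.   1.06 0.75]
delta mm [ -11.5 -439.8    2.5] turn units [ 0.02  0.12 -8.04]
```

View pics/z6.png

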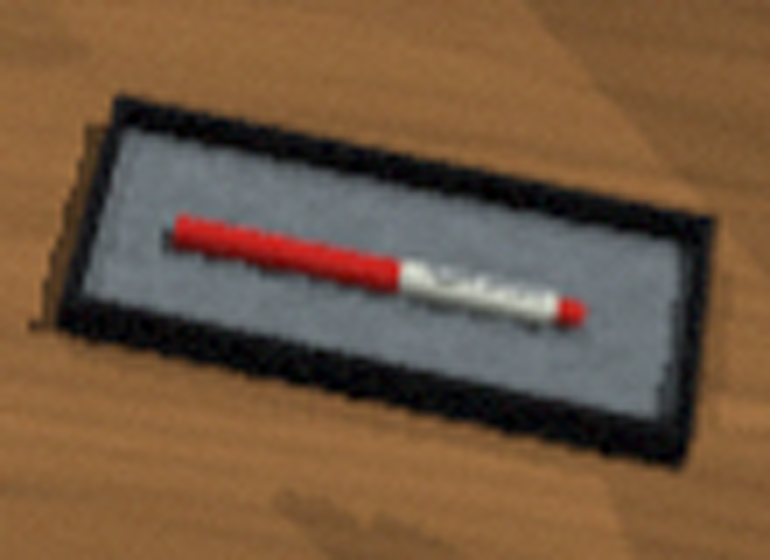

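send_rows(moves=[{"hand":0.5,"linear":[-2,-48,0],"turn":[0,0.1,-1]},{"hand":0.5,"linear":[-2,-48,0],"turn":[0,0,-1]},{"hand":0.5,"linear":[-2,-48,0],"turn":[0,0,-1]},{"hand":0.5,"linear":[-2,-48,0],"turn":[0,0,-1]},{"hand":0.5,"linear":[-2,-48,0],"turn":[0,0,-1]}])

```text
time_s: 12.5
eef_pos: [0.4844, -0.0975, 0.1501]
tcp_rot: [0.583, -0.581, 0.398, -0.404]
contact_force: [0.3, 0.7, -0.3]
grip_width: 0.0427
```

send_rows(moves=[{"hand":0.5,"linear":[-2,-48,0],"turn":[0,0,-1]},{"hand":0.5,"linear":[0,-48,0],"turn":[0,0,-1]},{"hand":0.5,"linear":[0,-45,0],"turn":[0,0,-0.5]},{"hand":0.5,"linear":[0,-35,0],"turn":[0,0,0]},{"hand":0.5,"linear":[0,0,0],"turn":[0,0,0]}])

```text
time_s: 13.0
eef_pos: [0.481, -0.2858, 0.1515]
tcp_rot: [-0.499, 0.498, -0.497, 0.507]
contact_force: [0.0, 0.1, -0.2]
grip_width: 0.0424
```

```bash
python3 g.py 482 -291 91 -92;python3 - <<'E'
from z import *
im=bot.grab_frame("scene")
s=bot.sense(); p=s["eef_pos"]+[0,0,.024]
zoom("scene",im,(200,150),130,90,6,"pics/z7.png",[(p,(0,0,255))])
for d in bot.landmark_of("tray_handle","scene")[:1]: print(d)
E
```

```text
t13.00 pos [ 481.  -285.8  151.5] F [ 0.   0.1 -0.2] w 42.4 jawyaw -90.4 toolY [ 0.011 -0.009 -1.   ] q [-0.56  0.33  1.7  -0.    1.1   1.02]
delta mm [  1.   -5.2 -60.5] turn units [ 0.06  0.08 -0.2 ]
{'xy': [0.3125, 0.3625], 'score': 0.98}
```

View pics/z7.png

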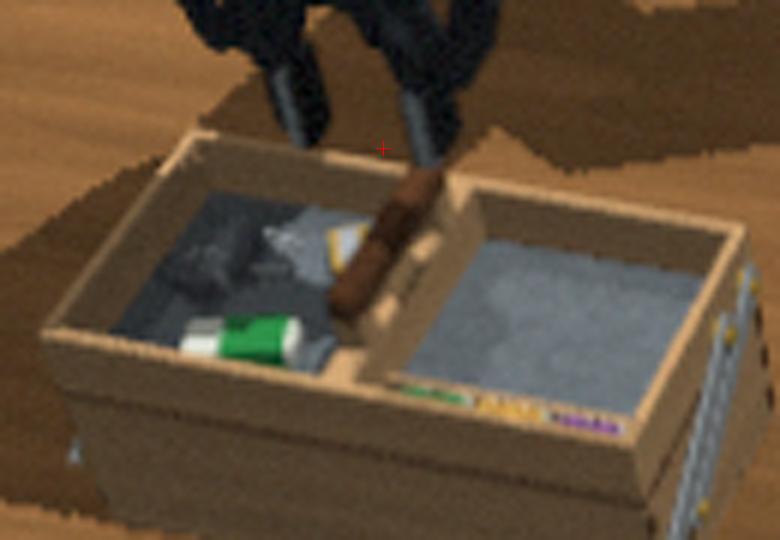

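send_rows(moves=[{"hand":0.5,"linear":[0,-3,0],"turn":[0.06,0.08,-0.2]},{"hand":0.5,"linear":[0,-3,-10],"turn":[0,0,0]},{"hand":0.5,"linear":[0,0,-20],"turn":[0,0,0]},{"hand":0.5,"linear":[0,0,-20],"turn":[0,0,0]},{"hand":0.5,"linear":[0,0,-10],"turn":[0,0,0]}])

```text
time_s: 13.6
eef_pos: [0.4821, -0.2834, 0.09]
tcp_rot: [0.494, -0.492, 0.507, -0.506]
contact_force: [0.5, -0.3, 0.3]
grip_width: 0.0427
```

```bash
python3 g.py 482 -291 91 -92;python3 - <<'E'
from z import *
im=bot.grab_frame("scene")
zoom("scene",im,(200,150),130,90,6,"pics/z8.png",[])
E
```

```text
t13.60 pos [ 482.1 -283.4   90. ] F [ 0.5 -0.3  0.3] w 42.7 jawyaw -91.56 toolY [ 0.     0.003 -1.   ] q [-0.55  0.39  1.77  0.    0.98  1.04]
delta mm [-0.1 -7.6  1. ] turn units [-0.02  0.   -0.05]
```

View pics/z8.png

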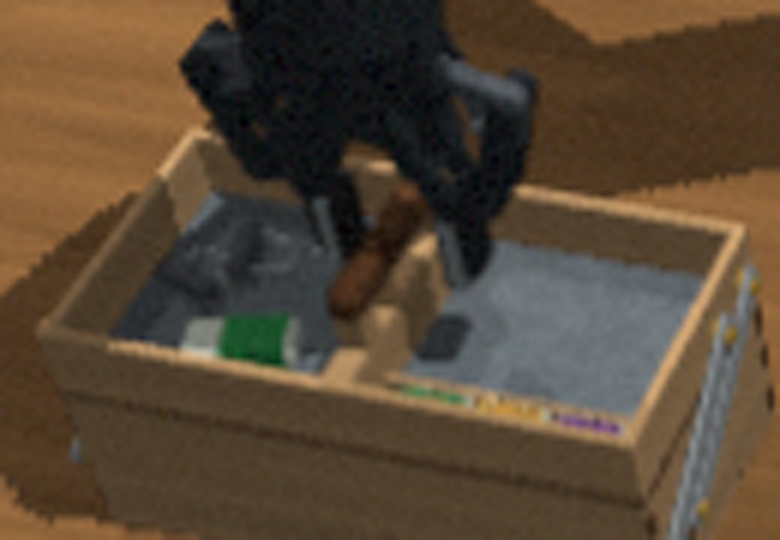

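send_rows(moves=[{"hand":0.5,"linear":[0,-5,0],"turn":[0,0,0]},{"hand":0.5,"linear":[0,-5,0],"turn":[0,0,0]},{"hand":0.7,"linear":[0,0,0],"turn":[0,0,0]},{"hand":1,"linear":[0,0,0],"turn":[0,0,0]},{"hand":1,"linear":[0,0,0],"turn":[0,0,0]}])

```text
time_s: 14.15
eef_pos: [0.4826, -0.2897, 0.0903]
tcp_rot: [0.495, -0.49, 0.51, -0.504]
contact_force: [0.2, -0.5, -3.5]
grip_width: 0.0126
```

send_rows(moves=[{"hand":1,"linear":[0,0,0],"turn":[0,0,0]},{"hand":1,"linear":[0,0,0],"turn":[0,0,0]},{"hand":1,"linear":[1,0,2],"turn":[0,0,0]},{"hand":1,"linear":[2,0,4],"turn":[0,0,0]},{"hand":1,"linear":[4,0,6],"turn":[0,0,0]}])

```text
time_s: 14.65
eef_pos: [0.4907, -0.29, 0.1011]
tcp_rot: [0.495, -0.489, 0.51, -0.505]
contact_force: [6.0, 0.5, -10.7]
grip_width: 0.0127
```

```bash
python3 g.py 482 -291 91 -92;python3 - <<'E'
from z import *
im=bot.grab_frame("scene")
zoom("scene",im,(200,150),130,90,6,"pics/z9.png",[])
E
```

```text
t14.65 pos [ 490.7 -290.   101.1] F [  6.    0.5 -10.7] w 12.7 jawyaw -91.74 toolY [ 0.001  0.011 -1.   ] q [-0.56  0.4   1.73  0.01  1.02  1.04]
delta mm [ -8.7  -1.  -10.1] turn units [-0.08  0.01 -0.03]
```

View pics/z9.png

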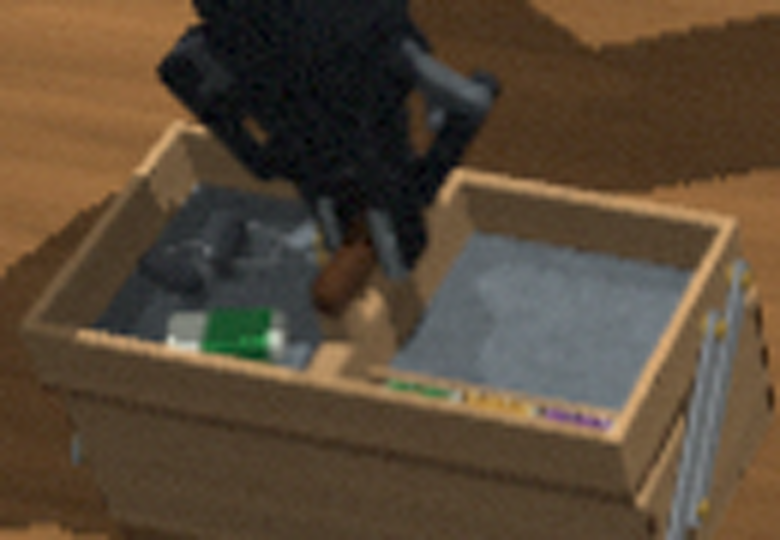

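send_rows(moves=[{"hand":1,"linear":[8,0,8],"turn":[0,0,0]},{"hand":1,"linear":[9,0,7],"turn":[0,0,0]},{"hand":1,"linear":[9.5,-0.4,6],"turn":[0,0,0]},{"hand":1,"linear":[10,-0.4,5],"turn":[0,0,0]},{"hand":1,"linear":[10.5,-0.4,4.4],"turn":[0,0,0]}])

```text
time_s: 15.2
eef_pos: [0.5392, -0.2916, 0.1308]
tcp_rot: [0.494, -0.491, 0.512, -0.503]
contact_force: [1.7, -2.8, -20.8]
grip_width: 0.0129
```

```bash
cat > q.py <<'E'
from h import *
s,M=st(); d=s["eef_pos"]*1000-[482.6,-289.7,90.3]; y=np.radians(-1.95); dx=d[0]*np.cos(y)+d[1]*np.sin(y); dy=-d[0]*np.sin(y)+d[1]*np.cos(y)
a=np.arctan2(d[2]+52,dx-79.5); print("q",2.563-a,"r",np.hypot(d[2]+52,dx-79.5),"dx dy dz",dx,dy,d[2])
E
python3 q.py
```

```text
t15.20 pos [ 539.2 -291.6  130.8] F [  1.7  -2.8 -20.8] w 12.9 jawyaw -91.72 toolY [-0.006  0.011 -1.   ] q [-0.52  0.44  1.58  0.01  1.14  1.08]
q 0.7498240588022218 r 95.27461002060203 dx dy dz 56.63282062357798 0.03729763398698838 40.48969359849961
```

send_rows(moves=[{"hand":1,"linear":[11,-0.4,2],"turn":[0,0,0]},{"hand":1,"linear":[11.4,-0.4,0.5],"turn":[0,0,0]},{"hand":1,"linear":[11.4,-0.4,-1],"turn":[0,0,0]},{"hand":1,"linear":[11,-0.4,-2],"turn":[0,0,0]},{"hand":1,"linear":[11,-0.4,-3.5],"turn":[0,0,0]}])

```text
time_s: 15.7
eef_pos: [0.5956, -0.2936, 0.127]
tcp_rot: [0.492, -0.493, 0.514, -0.5]
contact_force: [-4.2, -0.8, -8.4]
grip_width: 0.0127
```

```bash
python3 q.py
```

```text
t15.70 pos [ 595.6 -293.6  127. ] F [-4.2 -0.8 -8.4] w 12.7 jawyaw -91.7 toolY [-0.015  0.012 -1.   ] q [-0.48  0.52  1.44  0.    1.2   1.12]
q 1.3539662878690595 r 94.82879892902821 dx dy dz 113.06212246304213 -0.041067672982375125 36.69095242524925
```

send_rows(moves=[{"hand":1,"linear":[9,-0.3,-5],"turn":[0,0,0]},{"hand":1,"linear":[7,-0.3,-4],"turn":[0,0,0]},{"hand":1,"linear":[3,0,-2],"turn":[0,0,0]},{"hand":1,"linear":[0,0,0],"turn":[0,0,0]},{"hand":1,"linear":[0,0,0],"turn":[0,0,0]}])

```text
time_s: 16.2
eef_pos: [0.618, -0.2943, 0.1147]
tcp_rot: [0.492, -0.493, 0.514, -0.501]
contact_force: [-2.8, -0.3, -6.0]
grip_width: 0.0128
```

```bash
python3 q.py
```

```text
t16.20 pos [ 618.  -294.3  114.7] F [-2.8 -0.3 -6. ] w 12.8 jawyaw -91.68 toolY [-0.015  0.012 -1.   ] q [-0.46  0.56  1.4   0.    1.19  1.13]
q 1.6244117934074276 r 94.67108496496269 dx dy dz 135.44375154473235 -0.028874262482746715 24.373496656526342
```

Essentially on its stop. Release and rise.

send_rows(moves=[{"hand":0.6,"linear":[0,0,0],"turn":[0,0,0]},{"hand":0.5,"linear":[0,0,0],"turn":[0,0,0]},{"hand":0.5,"linear":[0,0,10],"turn":[0,0,0]},{"hand":0.4,"linear":[0,0,30],"turn":[0,0,0]},{"hand":0.3,"linear":[0,0,40],"turn":[0,0,0]}])

```text
time_s: 16.7
eef_pos: [0.6182, -0.2927, 0.1982]
tcp_rot: [0.493, -0.492, 0.514, -0.5]
contact_force: [0.2, 0.2, 0.6]
grip_width: 0.0595
```

```bash
python3 g.py 543.5 -53 110 -92
python3 - <<'E'
from z import *
im=bot.grab_frame("scene"); cv2.imwrite("pics/s10.png",im)
E
```

```text
t16.70 pos [ 618.2 -292.7  198.2] F [0.2 0.2 0.6] w 59.5 jawyaw -91.65 toolY [-0.014  0.015 -1.   ] q [-0.46  0.51  1.28  0.01  1.37  1.14]
delta mm [-74.7 239.7 -88.2] turn units [-0.11 -0.1  -0.04]
```

View pics/s10.png

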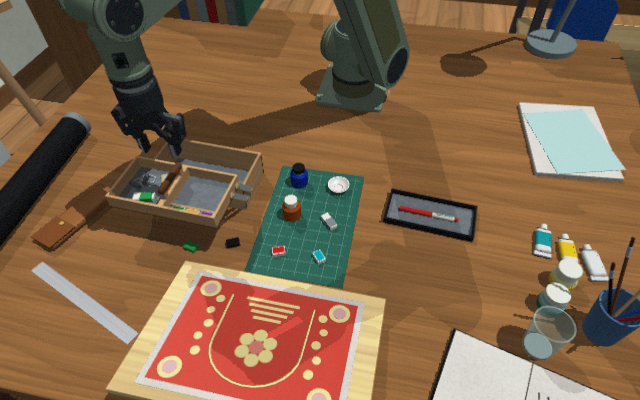

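send_rows(moves=[{"hand":0,"linear":[-14,46,0],"turn":[-0.1,-0.1,0]},{"hand":0,"linear":[-14,46,-5],"turn":[0,0,0]},{"hand":0,"linear":[-14,46,-10],"turn":[0,0,0]},{"hand":0,"linear":[-14,46,-15],"turn":[0,0,0]},{"hand":0,"linear":[-14,40,-20],"turn":[0,0,0]}])

```text
time_s: 17.25
eef_pos: [0.5586, -0.0709, 0.1725]
tcp_rot: [-0.499, 0.481, -0.493, 0.525]
contact_force: [0.7, 0.5, 0.1]
grip_width: 0.0855
```

send_rows(moves=[{"hand":0,"linear":[0,7,-20],"turn":[0,0,0]},{"hand":0,"linear":[0,0,-20],"turn":[0,0,0]},{"hand":0,"linear":[0,0,-15],"turn":[0,0,0]},{"hand":0,"linear":[0,0,0],"turn":[0,0,0]},{"hand":0,"linear":[0,0,0],"turn":[0,0,0]}])

```text
time_s: 17.75
eef_pos: [0.559, -0.0563, 0.1235]
tcp_rot: [-0.505, 0.48, -0.488, 0.526]
contact_force: [-0.1, -0.4, 1.6]
grip_width: 0.0856
```

```bash
python3 g.py 544 -53 -17 -92
python3 - <<'E'
from z import *
im=bot.grab_frame("scene"); zoom("scene",im,(290,190),110,80,7,"pics/z11.png")
E
```

```text
t17.75 pos [559.  -56.3 123.5] F [-0.1 -0.4  1.6] w 85.6 jawyaw -91.68 toolY [ 0.063 -0.013 -0.998] q [-0.12  0.33  1.77 -0.01  0.97  1.49]
delta mm [ -15.     3.3 -140.5] turn units [ 0.1   0.45 -0.04]
```

View pics/z11.png

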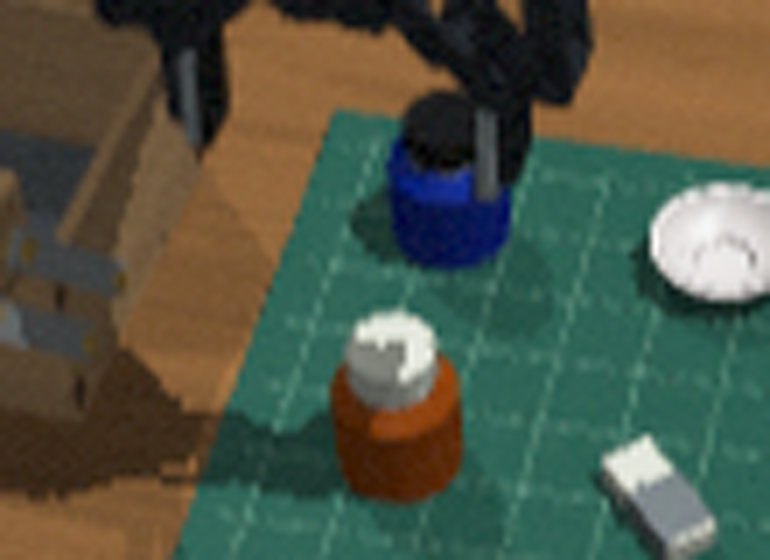

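send_rows(moves=[{"hand":0,"linear":[-8,2,-10],"turn":[0.1,0.45,0]},{"hand":0,"linear":[-6,2,-15],"turn":[0,0,0]},{"hand":0,"linear":[-3,0,-10],"turn":[0,0,0]},{"hand":0,"linear":[0,0,0],"turn":[0,0,0]},{"hand":0,"linear":[0,0,0],"turn":[0,0,0]}])

```text
time_s: 18.3
eef_pos: [0.5465, -0.0539, 0.0942]
tcp_rot: [-0.495, 0.489, -0.505, 0.511]
contact_force: [-0.5, -0.1, 0.0]
grip_width: 0.0855
```

```bash
python3 g.py 544 -53 -17 -92
```

```text
t18.30 pos [546.5 -53.9  94.2] F [-0.5 -0.1  0. ] w 85.5 jawyaw -91.77 toolY [ 0.012 -0.    -1.   ] q [-0.12  0.37  1.8   0.    0.96  1.48]
delta mm [  -2.5    0.9 -111.2] turn units [ 0.    0.09 -0.03]
```

send_rows(moves=[{"hand":0,"linear":[-1,0,-25],"turn":[0,0.08,0]},{"hand":0,"linear":[-1,0,-30],"turn":[0,0,0]},{"hand":0,"linear":[0,0,-25],"turn":[0,0,0]},{"hand":0,"linear":[0,0,-15],"turn":[0,0,0]},{"hand":0,"linear":[0,0,-5],"turn":[0,0,0]}])

```text
time_s: 18.8
eef_pos: [0.5508, -0.0552, -0.0025]
tcp_rot: [-0.496, 0.488, -0.503, 0.512]
contact_force: [0.4, -0.6, 0.0]
grip_width: 0.085
```

```bash
python3 g.py 544 -53 -17 -92
python3 - <<'E'
from z import *
im=bot.grab_frame("scene"); zoom("scene",im,(290,190),110,80,7,"pics/z12.png")
E
```

```text
t18.80 pos [550.8 -55.2  -2.5] F [ 0.4 -0.6  0. ] w 85.0 jawyaw -91.81 toolY [ 0.016 -0.002 -1.   ] q [-0.12  0.49  1.89 -0.    0.74  1.48]
delta mm [ -6.8   2.2 -14.5] turn units [ 0.02  0.12 -0.02]
```

View pics/z12.png

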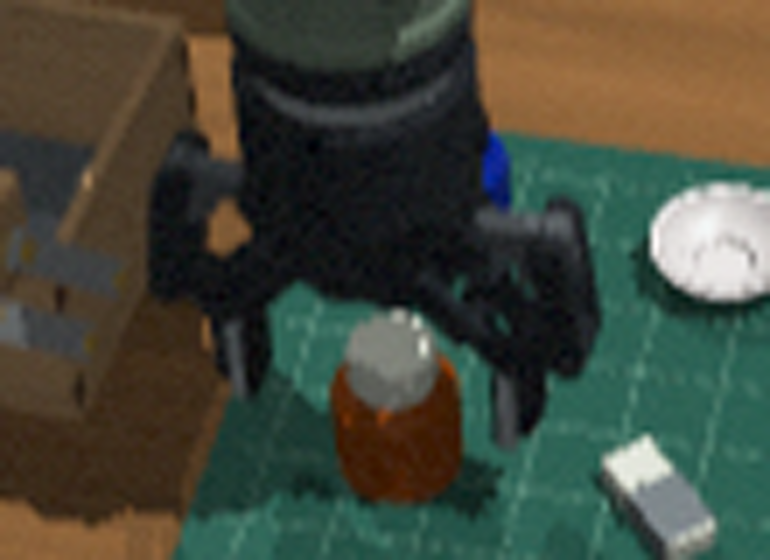

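Run:
```python
from z import *
s,M=st(); p=s["eef_pos"]
im=bot.grab_frame("scene")
pts=[]
for z,c in((.0345,(0,255,255)),(.0245,(255,0,255)),(.0445,(255,255,0))):
  for sg in(-1,1):
    pts.append((np.array([p[0]+.011,p[1]+sg*.0425,z]),c))
for z in(.002,.06): pts.append((np.array([.544,-.053,z]),(0,0,255)))
zoom("scene",im,(290,190),110,80,7,"pics/z13.png",pts)
```

```text
t18.85 pos [550.8 -55.2  -2.6] F [ 0.1 -0.2 -0.7] w 85.3 jawyaw -91.81 toolY [ 0.016 -0.002 -1.   ] q [-0.12  0.49  1.89 -0.    0.74  1.48]
```

View pics/z13.png

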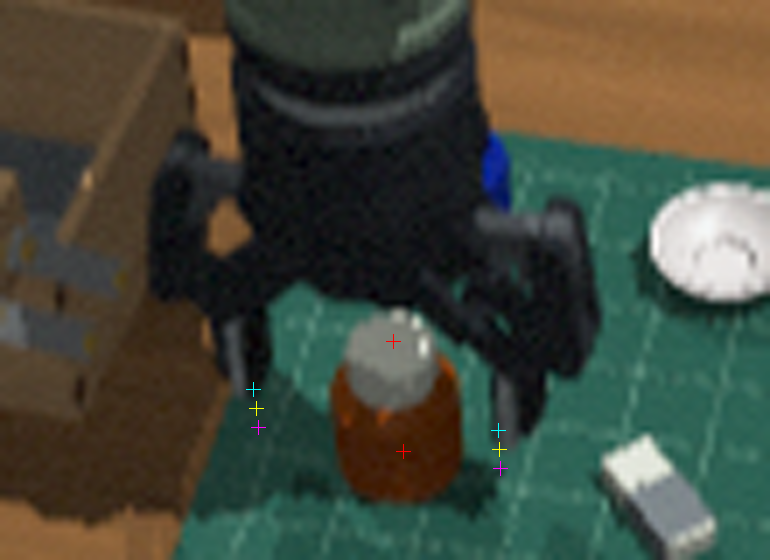

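send_rows(moves=[{"hand":0,"linear":[-4,1,-4],"turn":[0,0.1,0]},{"hand":0,"linear":[-3,1,-5],"turn":[0,0,0]},{"hand":0,"linear":[0,0,-5],"turn":[0,0,0]},{"hand":0,"linear":[0,0,-4],"turn":[0,0,0]},{"hand":0,"linear":[0,0,0],"turn":[0,0,0]}])

```text
time_s: 19.4
eef_pos: [0.5464, -0.0534, -0.0175]
tcp_rot: [-0.494, 0.49, -0.505, 0.511]
contact_force: [0.3, 0.3, 0.3]
grip_width: 0.0853
```

```bash
python3 g.py 544 -53 -17 -92
python3 - <<'E'
from z import *
im=bot.grab_frame("scene"); zoom("scene",im,(290,190),110,80,7,"pics/z14.png")
E
```

```text
t19.40 pos [546.4 -53.4 -17.5] F [0.3 0.3 0.3] w 85.3 jawyaw -91.81 toolY [ 0.009 -0.003 -1.   ] q [-0.12  0.51  1.91 -0.    0.71  1.49]
delta mm [-2.4  0.4  0.5] turn units [ 0.02  0.07 -0.02]
```

View pics/z14.png

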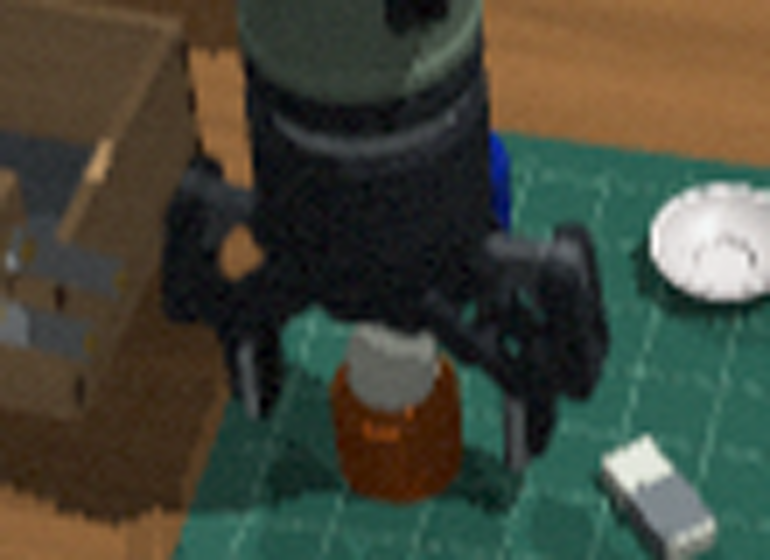

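send_rows(moves=[{"hand":0,"linear":[-1,0,-4],"turn":[0,0,0]},{"hand":0,"linear":[0,0,-3],"turn":[0,0,0]},{"hand":0.3,"linear":[0,0,0],"turn":[0,0,0]},{"hand":0.45,"linear":[0,0,0],"turn":[0,0,0]},{"hand":0.6,"linear":[0,0,0],"turn":[0,0,0]}])

```text
time_s: 19.95
eef_pos: [0.546, -0.0532, -0.0245]
tcp_rot: [-0.494, 0.49, -0.505, 0.511]
contact_force: [-2.7, 1.1, 25.0]
grip_width: 0.0437
```

send_rows(moves=[{"hand":1,"linear":[0,0,0],"turn":[0,0,0]},{"hand":1,"linear":[0,0,0],"turn":[0,0,0]},{"hand":1,"linear":[0,0,0],"turn":[0,0,0]},{"hand":1,"linear":[0,0,2],"turn":[0,0,0]},{"hand":1,"linear":[0,0,5],"turn":[0,0,0]}])

```text
time_s: 20.45
eef_pos: [0.5454, -0.0531, -0.0176]
tcp_rot: [-0.494, 0.49, -0.505, 0.511]
contact_force: [-0.3, -0.1, -0.1]
grip_width: 0.0424
```

```bash
python3 g.py 544 -53 -17 -92
python3 - <<'E'
from z import *
im=bot.grab_frame("scene"); zoom("scene",im,(290,190),110,80,7,"pics/z15.png")
E
```

```text
t20.45 pos [545.4 -53.1 -17.6] F [-0.3 -0.1 -0.1] w 42.4 jawyaw -91.85 toolY [ 0.009 -0.003 -1.   ] q [-0.12  0.51  1.91 -0.    0.71  1.49]
delta mm [-1.4  0.1  0.6] turn units [ 0.02  0.07 -0.02]
```

View pics/z15.png

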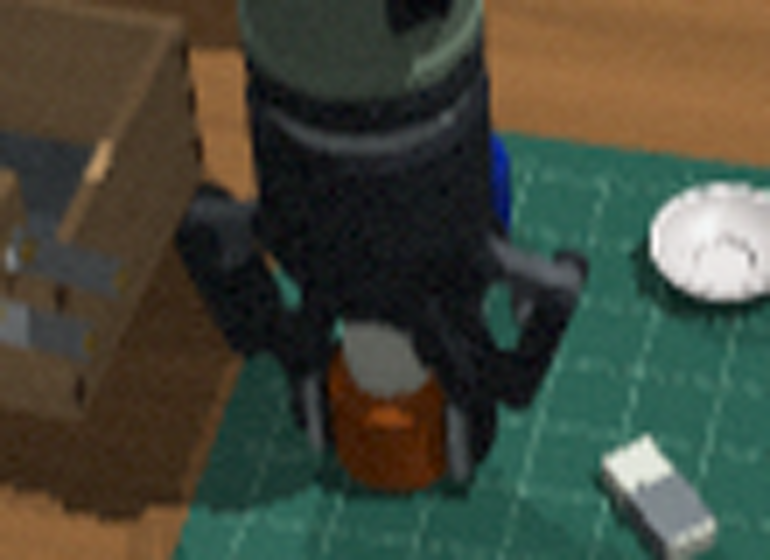

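send_rows(moves=[{"hand":1,"linear":[0,0,20],"turn":[0,0.05,0]},{"hand":1,"linear":[-10,0,25],"turn":[0,0,0]},{"hand":1,"linear":[-20,0,25],"turn":[0,0,0]},{"hand":1,"linear":[-20,-5,20],"turn":[0,0,0]},{"hand":1,"linear":[-20,-15,15],"turn":[0,0,0]}])

```text
time_s: 21.0
eef_pos: [0.475, -0.0726, 0.0904]
tcp_rot: [-0.492, 0.493, -0.506, 0.508]
contact_force: [-0.4, -0.2, -1.0]
grip_width: 0.0425
```

```bash
python3 g.py 470 -345 95 -92
```

```text
t21.00 pos [475.  -72.6  90.4] F [-0.4 -0.2 -1. ] w 42.5 jawyaw -91.7 toolY [ 0.002 -0.003 -1.   ] q [-0.17  0.28  1.95 -0.    0.91  1.43]
delta mm [  -5.  -272.4    4.6] turn units [ 0.02  0.01 -0.04]
```

send_rows(moves=[{"hand":1,"linear":[0,-25,3],"turn":[0,0,0]},{"hand":1,"linear":[0,-35,2],"turn":[0,0,0]},{"hand":1,"linear":[0,-40,0],"turn":[0,0,0]},{"hand":1,"linear":[0,-40,0],"turn":[0,0,0]},{"hand":1,"linear":[0,-40,0],"turn":[0,0,0]}])

```text
time_s: 21.5
eef_pos: [0.4725, -0.2555, 0.1005]
tcp_rot: [-0.495, 0.493, -0.503, 0.509]
contact_force: [0.4, -0.3, -0.9]
grip_width: 0.0422
```

```bash
python3 g.py 470 -345 95 -92
```

```text
t21.50 pos [ 472.5 -255.5  100.5] F [ 0.4 -0.3 -0.9] w 42.2 jawyaw -91.34 toolY [ 0.008 -0.004 -1.   ] q [-0.52  0.35  1.81  0.    0.97  1.08]
delta mm [ -2.5 -89.5  -5.5] turn units [ 0.03  0.06 -0.08]
```

send_rows(moves=[{"hand":1,"linear":[0,-35,0],"turn":[0,0.06,-0.08]},{"hand":1,"linear":[0,-25,0],"turn":[0,0,0]},{"hand":1,"linear":[0,-15,0],"turn":[0,0,0]},{"hand":1,"linear":[0,-5,0],"turn":[0,0,0]},{"hand":1,"linear":[0,0,0],"turn":[0,0,0]}])

```text
time_s: 22.0
eef_pos: [0.4713, -0.3432, 0.1008]
tcp_rot: [-0.488, 0.491, -0.509, 0.512]
contact_force: [0.6, -0.3, -1.1]
grip_width: 0.0422
```

```bash
python3 g.py 470 -345 -19 -92
python3 - <<'E'
from z import *
im=bot.grab_frame("scene"); zoom("scene",im,(190,160),150,110,5,"pics/z16.png")
im=bot.grab_frame("top"); zoom("top",im,(460,235),160,110,5,"pics/z16t.png")
E
```

```text
t22.00 pos [ 471.3 -343.2  100.8] F [ 0.6 -0.3 -1.1] w 42.2 jawyaw -92.35 toolY [ 0.    -0.005 -1.   ] q [-0.65  0.42  1.7  -0.    1.02  0.97]
delta mm [  -1.3   -1.8 -119.8] turn units [0.04 0.   0.04]
```

View pics/z16.png

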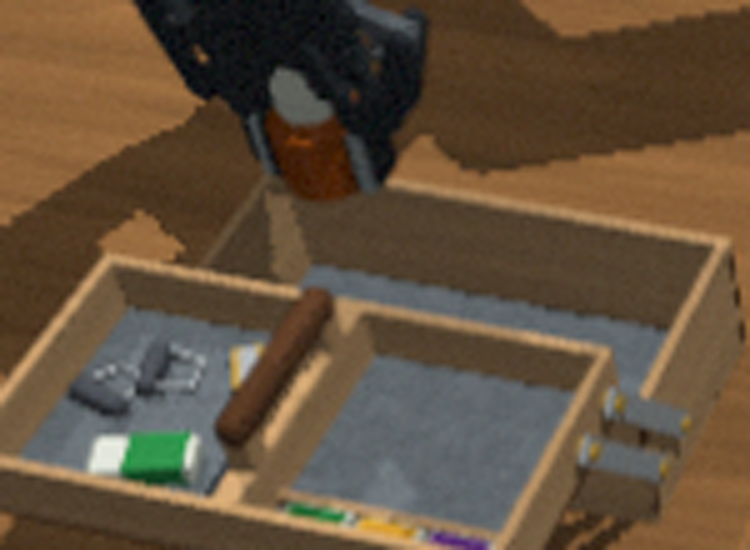

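View pics/z16t.png

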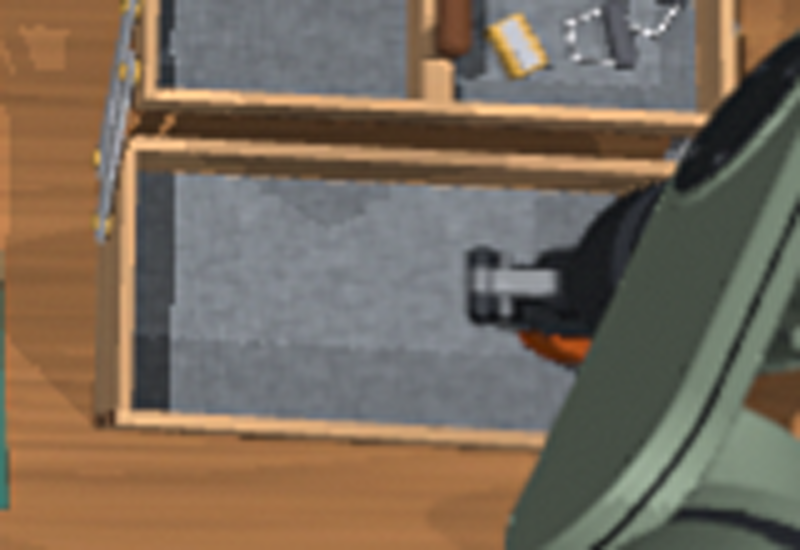

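send_rows(moves=[{"hand":1,"linear":[-1,-1,-20],"turn":[0,0,0]},{"hand":1,"linear":[0,0,-25],"turn":[0,0,0]},{"hand":1,"linear":[0,0,-25],"turn":[0,0,0]},{"hand":1,"linear":[0,0,-15],"turn":[0,0,0]},{"hand":1,"linear":[0,0,-5],"turn":[0,0,0]}])

```text
time_s: 22.6
eef_pos: [0.4721, -0.3367, 0.0108]
tcp_rot: [-0.491, 0.492, -0.506, 0.51]
contact_force: [0.9, 0.1, -1.3]
grip_width: 0.0426
```

```bash
python3 g.py 470 -345 -19 -92
```

```text
t22.60 pos [ 472.1 -336.7   10.8] F [ 0.9  0.1 -1.3] w 42.6 jawyaw -91.87 toolY [ 0.004 -0.005 -1.   ] q [-0.64  0.51  1.81 -0.    0.81  0.97]
delta mm [ -2.1  -8.3 -29.8] turn units [ 0.04  0.03 -0.02]
```

send_rows(moves=[{"hand":1,"linear":[0,-4,-8],"turn":[0,0,0]},{"hand":1,"linear":[0,-4,-8],"turn":[0,0,0]},{"hand":1,"linear":[0,-2,-6],"turn":[0,0,0]},{"hand":1,"linear":[0,0,-4],"turn":[0,0,0]},{"hand":1,"linear":[0,0,-2],"turn":[0,0,0]}])

```text
time_s: 23.1
eef_pos: [0.4737, -0.3467, -0.0174]
tcp_rot: [-0.492, 0.493, -0.504, 0.511]
contact_force: [0.2, -0.1, -1.6]
grip_width: 0.0422
```

```bash
python3 g.py 470 -345 -19 -92
python3 - <<'E'
from z import *
im=bot.grab_frame("scene"); zoom("scene",im,(190,160),150,110,5,"pics/z17.png")
E
```

```text
t23.10 pos [ 473.7 -346.7  -17.4] F [ 0.2 -0.1 -1.6] w 42.2 jawyaw -91.74 toolY [ 0.006 -0.007 -1.   ] q [-0.65  0.56  1.82 -0.    0.76  0.95]
delta mm [-3.7  1.7 -1.6] turn units [ 0.05  0.04 -0.03]
```

View pics/z17.png

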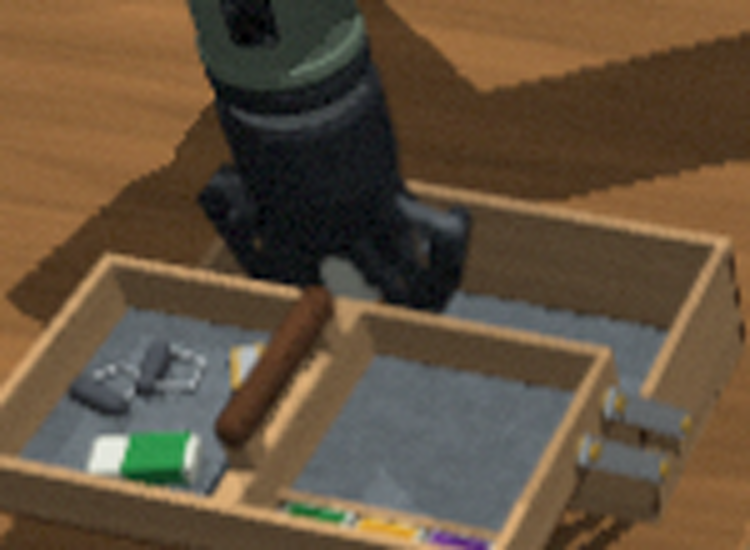

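send_rows(moves=[{"hand":1,"linear":[-1,0,-3],"turn":[0,0,0]},{"hand":1,"linear":[0,0,-2],"turn":[0,0,0]},{"hand":1,"linear":[0,0,-1],"turn":[0,0,0]},{"hand":1,"linear":[0,0,0],"turn":[0,0,0]},{"hand":1,"linear":[0,0,0],"turn":[0,0,0]}])

```text
time_s: 23.65
eef_pos: [0.4734, -0.3472, -0.0194]
tcp_rot: [-0.492, 0.492, -0.503, 0.512]
contact_force: [-0.1, 0.8, -1.5]
grip_width: 0.0422
```

send_rows(moves=[{"hand":1,"linear":[0,0,-3],"turn":[0,0,0]},{"hand":1,"linear":[0,0,-2],"turn":[0,0,0]},{"hand":1,"linear":[0,0,-2],"turn":[0,0,0]},{"hand":1,"linear":[0,0,0],"turn":[0,0,0]},{"hand":1,"linear":[0,0,0],"turn":[0,0,0]}])

```text
time_s: 24.15
eef_pos: [0.474, -0.3477, -0.0193]
tcp_rot: [-0.493, 0.492, -0.502, 0.513]
contact_force: [0.3, -0.5, -1.8]
grip_width: 0.0419
```

send_rows(moves=[{"hand":0.48,"linear":[0,0,0],"turn":[0,0,0]},{"hand":0.4,"linear":[0,0,0],"turn":[0,0,0]},{"hand":0.3,"linear":[0,0,0],"turn":[0,0,0]},{"hand":0.25,"linear":[0,0,0],"turn":[0,0,0]},{"hand":0.25,"linear":[0,0,0],"turn":[0,0,0]}])

```text
time_s: 24.65
eef_pos: [0.4725, -0.3431, -0.0216]
tcp_rot: [-0.493, 0.491, -0.506, 0.51]
contact_force: [-0.5, -0.0, 0.4]
grip_width: 0.0641
```

```bash
python3 g.py 470 -345 -19 -92
```

```text
t24.65 pos [ 472.5 -343.1  -21.6] F [-0.5 -0.   0.4] w 64.1 jawyaw -91.84 toolY [ 0.006 -0.002 -1.   ] q [-0.65  0.56  1.83  0.    0.75  0.95]
delta mm [-2.5 -1.9  2.6] turn units [ 0.01  0.05 -0.02]
```

send_rows(moves=[{"hand":0.25,"linear":[0,0,10],"turn":[0,0,0]},{"hand":0.25,"linear":[0,0,20],"turn":[0,0,0]},{"hand":0.25,"linear":[0,0,30],"turn":[0,0,0]},{"hand":0.2,"linear":[0,0,40],"turn":[0,0,0]},{"hand":0.1,"linear":[0,10,40],"turn":[0,0,0]}])

```text
time_s: 25.15
eef_pos: [0.4692, -0.3327, 0.1189]
tcp_rot: [0.492, -0.492, 0.51, -0.507]
contact_force: [0.6, -0.1, 1.1]
grip_width: 0.0764
```

```bash
python3 g.py 436 -63 100 -92
python3 - <<'E'
from z import *
im=bot.grab_frame("scene"); zoom("scene",im,(190,160),150,110,5,"pics/z18.png")
E
```

```text
t25.15 pos [ 469.2 -332.7  118.9] F [ 0.6 -0.1  1.1] w 76.4 jawyaw -91.89 toolY [-0.003  0.003 -1.   ] q [-0.64  0.39  1.69  0.    1.06  0.97]
delta mm [-33.2 269.7 -18.9] turn units [-0.02 -0.02 -0.01]
```

View pics/z18.png

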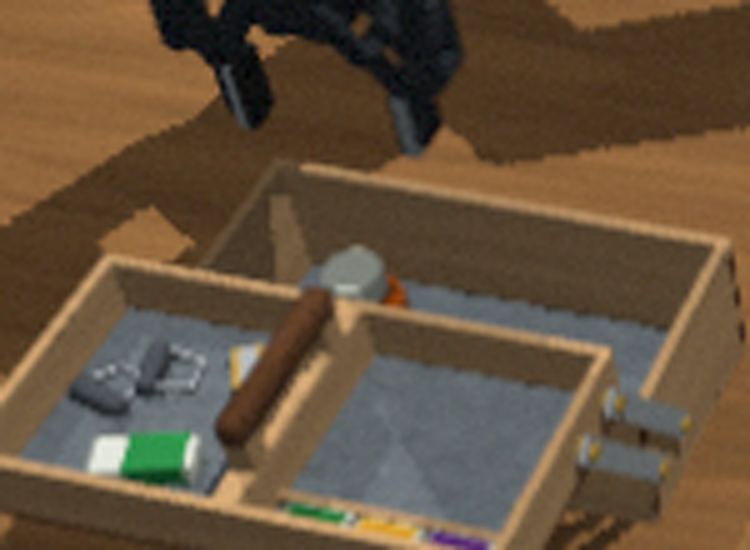

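send_rows(moves=[{"hand":0,"linear":[-5,40,0],"turn":[0,0,0]},{"hand":0,"linear":[-8,48,0],"turn":[0,0,0]},{"hand":0,"linear":[-8,48,0],"turn":[0,0,0]},{"hand":0,"linear":[-8,48,0],"turn":[0,0,0]},{"hand":0,"linear":[-5,40,0],"turn":[0,0,0]}])

```text
time_s: 25.7
eef_pos: [0.4419, -0.1108, 0.1341]
tcp_rot: [-0.492, 0.486, -0.5, 0.52]
contact_force: [0.6, 0.9, -0.1]
grip_width: 0.0851
```

send_rows(moves=[{"hand":0,"linear":[0,20,-5],"turn":[0,0,0]},{"hand":0,"linear":[0,8,-10],"turn":[0,0,0]},{"hand":0,"linear":[0,0,0],"turn":[0,0,0]},{"hand":0,"linear":[0,0,0],"turn":[0,0,0]},{"hand":0,"linear":[0,0,0],"turn":[0,0,0]}])

```text
time_s: 26.2
eef_pos: [0.442, -0.0803, 0.1206]
tcp_rot: [-0.494, 0.487, -0.497, 0.521]
contact_force: [-1.0, 0.2, 0.3]
grip_width: 0.0859
```

```bash
python3 g.py 435 -63.5 -22 -92
```

```text
t26.20 pos [442.  -80.3 120.6] F [-1.   0.2  0.3] w 85.9 jawyaw -92.12 toolY [ 0.031 -0.016 -0.999] q [-0.2   0.19  1.99 -0.01  0.93  1.42]
delta mm [  -7.    16.8 -142.6] turn units [0.12 0.22 0.01]
```

send_rows(moves=[{"hand":0,"linear":[-4,8,-15],"turn":[0.12,0.22,0]},{"hand":0,"linear":[-3,6,-20],"turn":[0,0,0]},{"hand":0,"linear":[-1,4,-15],"turn":[0,0,0]},{"hand":0,"linear":[0,0,-8],"turn":[0,0,0]},{"hand":0,"linear":[0,0,0],"turn":[0,0,0]}])

```text
time_s: 26.7
eef_pos: [0.4344, -0.0645, 0.0582]
tcp_rot: [0.488, -0.49, 0.513, -0.509]
contact_force: [0.4, -0.7, -0.1]
grip_width: 0.0855
```

```bash
python3 g.py 435 -63.5 -22 -92;  python3 - <<'E'
from z import *
im=bot.grab_frame("scene"); zoom("scene",im,(295,170),110,80,7,"pics/z19.png")
E
```

```text
t26.70 pos [434.4 -64.5  58.2] F [ 0.4 -0.7 -0.1] w 85.5 jawyaw -92.5 toolY [-0.005  0.003 -1.   ] q [-0.18  0.27  2.07  0.    0.8   1.44]
delta mm [  0.6   1.  -80.2] turn units [-0.02 -0.04  0.06]
```

View pics/z19.png

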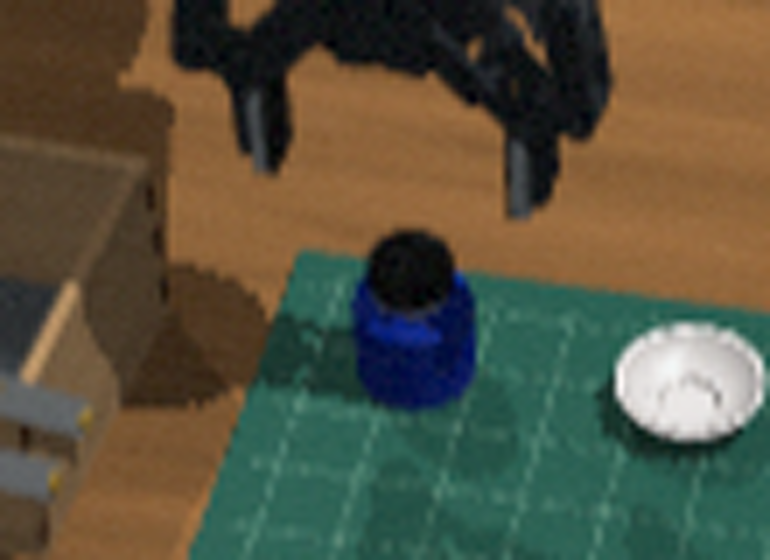

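send_rows(moves=[{"hand":0,"linear":[0,0,-20],"turn":[0,0,0]},{"hand":0,"linear":[0,0,-25],"turn":[0,0,0]},{"hand":0,"linear":[0,0,-15],"turn":[0,0,0]},{"hand":0,"linear":[0,0,-5],"turn":[0,0,0]},{"hand":0,"linear":[0,0,0],"turn":[0,0,0]}])

```text
time_s: 27.25
eef_pos: [0.4395, -0.0666, -0.0055]
tcp_rot: [-0.49, 0.487, -0.511, 0.512]
contact_force: [-0.1, -0.1, 0.4]
grip_width: 0.0853
```

```bash
python3 g.py 435 -63.5 -22 -92
```

```text
t27.25 pos [439.5 -66.6  -5.5] F [-0.1 -0.1  0.4] w 85.3 jawyaw -92.62 toolY [ 0.004  0.001 -1.   ] q [-0.18  0.38  2.14  0.    0.62  1.44]
delta mm [ -4.5   3.1 -16.5] turn units [-0.01  0.03  0.08]
```

send_rows(moves=[{"hand":0,"linear":[-3,2,-6],"turn":[0,0,0]},{"hand":0,"linear":[-2,1,-6],"turn":[0,0,0]},{"hand":0,"linear":[0,0,-4],"turn":[0,0,0]},{"hand":0,"linear":[0,0,-1],"turn":[0,0,0]},{"hand":0,"linear":[0,0,0],"turn":[0,0,0]}])

```text
time_s: 27.75
eef_pos: [0.4362, -0.0638, -0.0215]
tcp_rot: [-0.491, 0.486, -0.509, 0.514]
contact_force: [-0.3, 0.7, -0.5]
grip_width: 0.0857
```

```bash
python3 g.py 435 -63.5 -22 -92
```

```text
t27.75 pos [436.2 -63.8 -21.5] F [-0.3  0.7 -0.5] w 85.7 jawyaw -92.63 toolY [ 0.009  0.001 -1.   ] q [-0.17  0.4   2.16  0.    0.57  1.44]
delta mm [-1.2  0.3 -0.5] turn units [-0.    0.07  0.08]
```

send_rows(moves=[{"hand":0.3,"linear":[0,0,0],"turn":[0,0.05,0]},{"hand":0.45,"linear":[0,0,0],"turn":[0,0,0]},{"hand":0.6,"linear":[0,0,0],"turn":[0,0,0]},{"hand":1,"linear":[0,0,0],"turn":[0,0,0]},{"hand":1,"linear":[0,0,0],"turn":[0,0,0]}])

```text
time_s: 28.25
eef_pos: [0.4367, -0.0639, -0.0206]
tcp_rot: [-0.489, 0.487, -0.511, 0.512]
contact_force: [1.3, -0.3, -1.4]
grip_width: 0.042
```

send_rows(moves=[{"hand":1,"linear":[0,0,0],"turn":[0,0,0]},{"hand":1,"linear":[0,0,2],"turn":[0,0,0]},{"hand":1,"linear":[0,0,5],"turn":[0,0,0]},{"hand":1,"linear":[0,0,15],"turn":[0,0,0]},{"hand":1,"linear":[0,0,20],"turn":[0,0,0]}])

```text
time_s: 28.75
eef_pos: [0.434, -0.0634, 0.0205]
tcp_rot: [0.488, -0.489, 0.513, -0.51]
contact_force: [-0.5, -0.1, -1.9]
grip_width: 0.0425
```

```bash
python3 g.py 470 -237 95 -92
python3 - <<'E'
from z import *
im=bot.grab_frame("scene"); zoom("scene",im,(295,170),110,80,7,"pics/z20.png")
E
```

```text
t28.75 pos [434.  -63.4  20.5] F [-0.5 -0.1 -1.9] w 42.5 jawyaw -92.65 toolY [-0.004  0.002 -1.   ] q [-0.17  0.33  2.12  0.    0.7   1.44]
delta mm [  36.  -173.6   74.5] turn units [-0.01 -0.03  0.08]
```

View pics/z20.png

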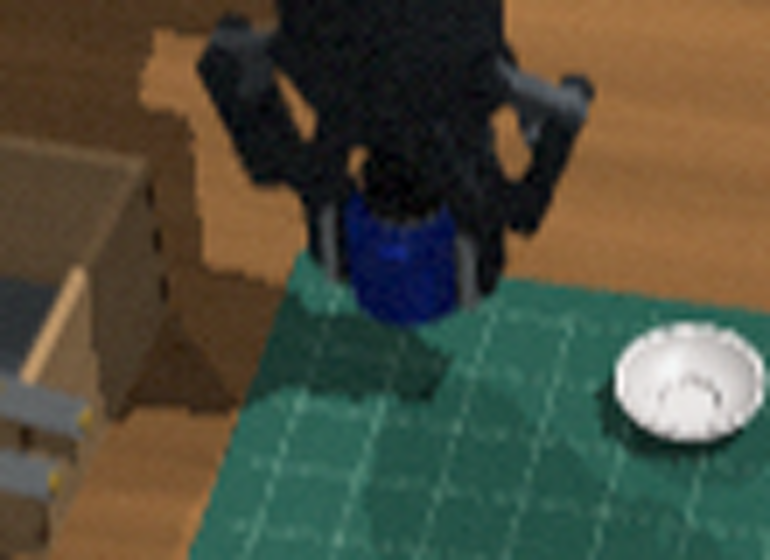

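send_rows(moves=[{"hand":1,"linear":[5,0,30],"turn":[0,0,0]},{"hand":1,"linear":[10,0,35],"turn":[0,0,0]},{"hand":1,"linear":[10,-15,15],"turn":[0,0,0]},{"hand":1,"linear":[8,-30,0],"turn":[0,0,0]},{"hand":1,"linear":[3,-40,0],"turn":[0,0,0]}])

```text
time_s: 29.3
eef_pos: [0.4725, -0.1475, 0.1076]
tcp_rot: [-0.491, 0.489, -0.509, 0.511]
contact_force: [-0.0, 0.6, -0.5]
grip_width: 0.0424
```

```bash
python3 g.py 470 -240 95 -92
```

```text
t29.30 pos [ 472.5 -147.5  107.6] F [-0.   0.6 -0.5] w 42.4 jawyaw -92.27 toolY [ 0.004  0.001 -1.   ] q [-0.33  0.28  1.89  0.    0.96  1.28]
delta mm [ -2.5 -92.5 -12.6] turn units [-0.01  0.03  0.03]
```

send_rows(moves=[{"hand":1,"linear":[0,-35,0],"turn":[0,0,0]},{"hand":1,"linear":[0,-25,0],"turn":[0,0,0]},{"hand":1,"linear":[0,-15,0],"turn":[0,0,0]},{"hand":1,"linear":[0,-3,0],"turn":[0,0,0]},{"hand":1,"linear":[0,0,0],"turn":[0,0,0]}])

```text
time_s: 29.8
eef_pos: [0.4726, -0.2316, 0.1066]
tcp_rot: [-0.49, 0.487, -0.51, 0.512]
contact_force: [0.5, -0.7, -1.8]
grip_width: 0.0424
```

```bash
python3 g.py 470 -240 -16 -92
```

```text
t29.80 pos [ 472.6 -231.6  106.6] F [ 0.5 -0.7 -1.8] w 42.4 jawyaw -92.51 toolY [ 0.005  0.    -1.   ] q [-0.48  0.33  1.83  0.    0.98  1.13]
delta mm [  -2.6   -8.4 -122.6] turn units [-0.    0.04  0.06]
```

send_rows(moves=[{"hand":1,"linear":[-1,-5,-20],"turn":[0,0.04,0]},{"hand":1,"linear":[-1,-5,-25],"turn":[0,0,0]},{"hand":1,"linear":[0,-2,-25],"turn":[0,0,0]},{"hand":1,"linear":[0,-1,-20],"turn":[0,0,0]},{"hand":1,"linear":[0,-1,-10],"turn":[0,0,0]}])

```text
time_s: 30.3
eef_pos: [0.472, -0.24, 0.0055]
tcp_rot: [-0.492, 0.489, -0.509, 0.51]
contact_force: [-0.9, -0.5, -1.3]
grip_width: 0.042
```

```bash
python3 g.py 470 -240 -16 -92
```

```text
t30.30 pos [ 472.  -240.     5.5] F [-0.9 -0.5 -1.3] w 42.0 jawyaw -92.2 toolY [ 0.004  0.001 -1.   ] q [-0.49  0.46  1.93  0.    0.75  1.11]
delta mm [ -2.    0.  -21.5] turn units [-0.01  0.03  0.02]
```

send_rows(moves=[{"hand":1,"linear":[0,0,-7],"turn":[0,0,0]},{"hand":1,"linear":[0,-1,-6],"turn":[0,0,0]},{"hand":1,"linear":[0,0,-4],"turn":[0,0,0]},{"hand":1,"linear":[0,0,-2],"turn":[0,0,0]},{"hand":1,"linear":[0,0,-2],"turn":[0,0,0]}])

```text
time_s: 30.8
eef_pos: [0.4732, -0.2393, -0.0158]
tcp_rot: [-0.492, 0.489, -0.508, 0.51]
contact_force: [-0.4, -0.4, -1.0]
grip_width: 0.0424
```

send_rows(moves=[{"hand":1,"linear":[0,0,-2],"turn":[0,0,0]},{"hand":1,"linear":[0,0,-2],"turn":[0,0,0]},{"hand":1,"linear":[0,0,-2],"turn":[0,0,0]},{"hand":1,"linear":[0,0,0],"turn":[0,0,0]},{"hand":1,"linear":[0,0,0],"turn":[0,0,0]}])

```text
time_s: 31.3
eef_pos: [0.4742, -0.2399, -0.0152]
tcp_rot: [-0.493, 0.489, -0.506, 0.512]
contact_force: [0.1, -0.5, -2.0]
grip_width: 0.0419
```

Seated. Release gently and rise.

send_rows(moves=[{"hand":0.48,"linear":[0,0,0],"turn":[0,0,0]},{"hand":0.4,"linear":[0,0,0],"turn":[0,0,0]},{"hand":0.3,"linear":[0,0,0],"turn":[0,0,0]},{"hand":0.25,"linear":[0,0,0],"turn":[0,0,0]},{"hand":0.25,"linear":[0,0,0],"turn":[0,0,0]}])

```text
time_s: 31.8
eef_pos: [0.4749, -0.2404, -0.0152]
tcp_rot: [-0.493, 0.489, -0.506, 0.512]
contact_force: [-0.4, -0.6, -0.0]
grip_width: 0.0637
```

send_rows(moves=[{"hand":0.25,"linear":[0,0,10],"turn":[0,0,0]},{"hand":0.25,"linear":[0,0,20],"turn":[0,0,0]},{"hand":0.25,"linear":[0,0,30],"turn":[0,0,0]},{"hand":0.3,"linear":[0,0,45],"turn":[0,0,0]},{"hand":0.4,"linear":[10,0,48],"turn":[0,0,0]}])

```text
time_s: 32.3
eef_pos: [0.4786, -0.2374, 0.138]
tcp_rot: [0.491, -0.49, 0.512, -0.506]
contact_force: [1.9, -1.2, 0.4]
grip_width: 0.0514
```

```bash
python3 g.py 620 -294.5 170 -92
python3 - <<'E'
from z import *
im=bot.grab_frame("scene"); zoom("scene",im,(190,160),150,110,5,"pics/z21.png")
im=bot.grab_frame("top"); zoom("top",im,(460,235),160,110,5,"pics/z21t.png")
E
```

```text
t32.30 pos [ 478.6 -237.4  138. ] F [ 1.9 -1.2  0.4] w 51.4 jawyaw -92.13 toolY [-0.005  0.006 -1.   ] q [-0.48  0.31  1.76  0.    1.08  1.12]
delta mm [141.4 -57.1  32. ] turn units [-0.04 -0.04  0.02]
```

View pics/z21.png

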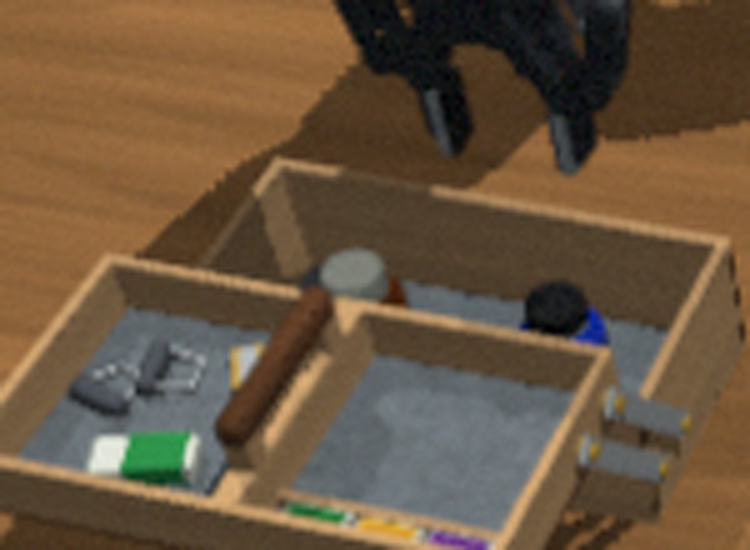

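View pics/z21t.png

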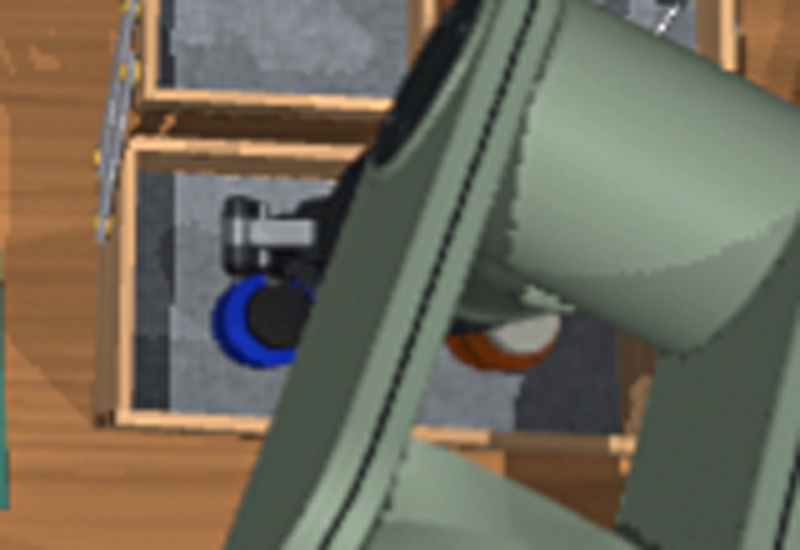

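send_rows(moves=[{"hand":0.5,"linear":[10,-5,30],"turn":[0,0,0]},{"hand":0.5,"linear":[30,-12,10],"turn":[0,0,0]},{"hand":0.5,"linear":[35,-14,0],"turn":[0,0,0]},{"hand":0.5,"linear":[35,-14,0],"turn":[0,0,0]},{"hand":0.5,"linear":[20,-8,0],"turn":[0,0,0]}])

```text
time_s: 32.9
eef_pos: [0.6156, -0.293, 0.1901]
tcp_rot: [-0.494, 0.488, -0.505, 0.513]
contact_force: [-0.4, -0.5, 0.3]
grip_width: 0.0425
```

```bash
python3 g.py 620 -294.5 114 -92
```

```text
t32.90 pos [ 615.6 -293.   190.1] F [-0.4 -0.5  0.3] w 42.5 jawyaw -92.08 toolY [ 0.014 -0.004 -1.   ] q [-0.46  0.49  1.33  0.    1.3   1.14]
delta mm [  4.4  -1.5 -76.1] turn units [0.03 0.1  0.01]
```

send_rows(moves=[{"hand":0.5,"linear":[2,-1,-20],"turn":[0,0.1,0]},{"hand":0.5,"linear":[0,-1,-20],"turn":[0,0,0]},{"hand":0.5,"linear":[0,-1,-15],"turn":[0,0,0]},{"hand":0.5,"linear":[0,0,-8],"turn":[0,0,0]},{"hand":0.5,"linear":[0,0,-3],"turn":[0,0,0]}])

```text
time_s: 33.4
eef_pos: [0.6143, -0.2943, 0.1151]
tcp_rot: [0.488, -0.494, 0.511, -0.506]
contact_force: [-0.1, -1.1, 0.7]
grip_width: 0.0429
```

```bash
python3 g.py 620 -294.5 114 -92
python3 - <<'E'
from z import *
im=bot.grab_frame("scene"); zoom("scene",im,(175,160),150,110,5,"pics/z22.png")
E
```

```text
t33.40 pos [ 614.3 -294.3  115.1] F [-0.1 -1.1  0.7] w 42.9 jawyaw -92.04 toolY [-0.01  0.   -1.  ] q [-0.46  0.55  1.42 -0.    1.18  1.15]
delta mm [ 5.7 -0.2 -1.1] turn units [-0.   -0.07  0.01]
```

View pics/z22.png

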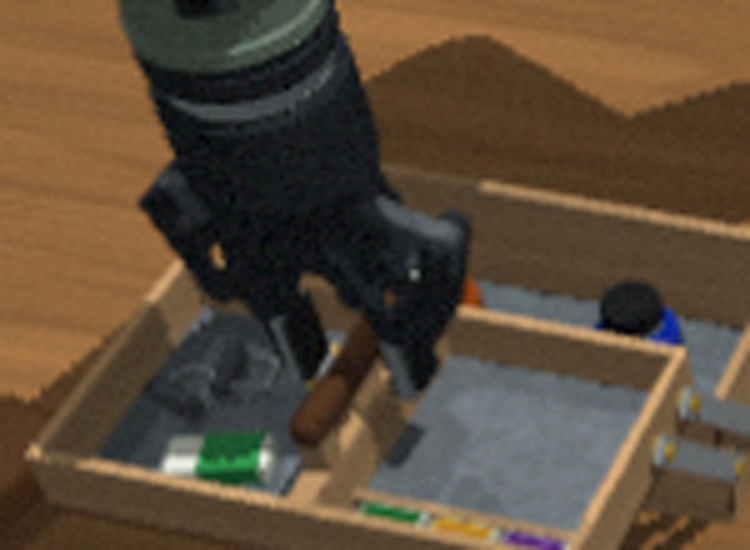

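send_rows(moves=[{"hand":1,"linear":[0,0,0],"turn":[0,0,0]},{"hand":1,"linear":[0,0,0],"turn":[0,0,0]},{"hand":1,"linear":[0,0,0],"turn":[0,0,0]},{"hand":1,"linear":[0,0,0],"turn":[0,0,0]},{"hand":1,"linear":[-2,0,1],"turn":[0,0,0]}])

```text
time_s: 33.95
eef_pos: [0.6123, -0.2947, 0.1168]
tcp_rot: [0.489, -0.493, 0.511, -0.507]
contact_force: [1.2, 0.2, -2.9]
grip_width: 0.0127
```

```bash
python3 q.py
```

```text
t33.95 pos [ 612.3 -294.7  116.8] F [ 1.2  0.2 -2.9] w 12.7 jawyaw -92.05 toolY [-0.008 -0.001 -1.   ] q [-0.46  0.55  1.43 -0.01  1.18  1.15]
q 1.561868510464475 r 93.25794816064081 dx dy dz 129.79865984736836 -0.5378225319125658 26.530820145287564
```

send_rows(moves=[{"hand":1,"linear":[-7,0.3,5],"turn":[0,0,0]},{"hand":1,"linear":[-9,0.3,5.5],"turn":[0,0,0]},{"hand":1,"linear":[-10,0.3,5],"turn":[0,0,0]},{"hand":1,"linear":[-10.5,0.4,4],"turn":[0,0,0]},{"hand":1,"linear":[-11,0.4,3],"turn":[0,0,0]}])

```text
time_s: 34.45
eef_pos: [0.5585, -0.2926, 0.1359]
tcp_rot: [0.487, -0.495, 0.513, -0.504]
contact_force: [2.7, -4.1, -22.3]
grip_width: 0.0126
```

```bash
python3 q.py
```

```text
t34.45 pos [ 558.5 -292.6  135.9] F [  2.7  -4.1 -22.3] w 12.6 jawyaw -92.01 toolY [-0.017  0.001 -1.   ] q [-0.5   0.46  1.52 -0.01  1.17  1.11]
q 0.9559509351537068 r 97.71195524993477 dx dy dz 75.95844995432445 -0.30974229697895117 45.647752775162374
```

send_rows(moves=[{"hand":1,"linear":[-11,0.4,-1],"turn":[0,0.1,0]},{"hand":1,"linear":[-11,0.4,-2.5],"turn":[0,0,0]},{"hand":1,"linear":[-10.5,0.4,-3.5],"turn":[0,0,0]},{"hand":1,"linear":[-10,0.4,-5],"turn":[0,0,0]},{"hand":1,"linear":[-9.5,0.3,-6],"turn":[0,0,0]}])

```text
time_s: 34.95
eef_pos: [0.5071, -0.291, 0.1227]
tcp_rot: [0.486, -0.495, 0.512, -0.506]
contact_force: [2.2, -0.5, -3.3]
grip_width: 0.0126
```

```bash
python3 q.py
```

```text
t34.95 pos [ 507.1 -291.   122.7] F [ 2.2 -0.5 -3.3] w 12.6 jawyaw -92.11 toolY [-0.016 -0.002 -1.   ] q [-0.53  0.4   1.66 -0.01  1.09  1.08]
q 0.415377678626343 r 100.7119473491903 dx dy dz 24.57510356991515 -0.4825106256737881 32.41653920299346
```

send_rows(moves=[{"hand":1,"linear":[-8,0.3,-7.5],"turn":[0,0,0]},{"hand":1,"linear":[-7.5,0.3,-8],"turn":[0,0,0]},{"hand":1,"linear":[-4,0.2,-5],"turn":[0,0,0]},{"hand":1,"linear":[-2,0,-4],"turn":[0,0,0]},{"hand":1,"linear":[0,0,-3],"turn":[0,0,0]}])

```text
time_s: 35.45
eef_pos: [0.4771, -0.29, 0.095]
tcp_rot: [0.484, -0.498, 0.515, -0.503]
contact_force: [-9.8, -1.3, 4.8]
grip_width: 0.0128
```

```bash
python3 q.py
```

```text
t35.45 pos [ 477.1 -290.    95. ] F [-9.8 -1.3  4.8] w 12.8 jawyaw -92.07 toolY [-0.026 -0.002 -1.   ] q [-0.56  0.4   1.75 -0.02  1.02  1.06]
q 0.010305066480233105 r 102.15356806592897 dx dy dz -5.4461509090006395 -0.44241747444697477 4.74066367558342
```

send_rows(moves=[{"hand":0.6,"linear":[0,0,0],"turn":[0,-0.15,0]},{"hand":0.5,"linear":[0,0,0],"turn":[0,0,0]},{"hand":0.5,"linear":[0,0,0],"turn":[0,0,0]},{"hand":0.5,"linear":[0,0,25],"turn":[0,0,0]},{"hand":0.5,"linear":[0,0,40],"turn":[0,0,0]}])

```text
time_s: 35.95
eef_pos: [0.4753, -0.2875, 0.1553]
tcp_rot: [0.489, -0.493, 0.514, -0.504]
contact_force: [0.6, 0.3, 0.6]
grip_width: 0.0426
```

```bash
python3 q.py
python3 - <<'E'
from z import *
im=bot.grab_frame("scene"); zoom("scene",im,(195,165),150,110,5,"pics/z23.png")
E
```

```text
t35.95 pos [ 475.3 -287.5  155.3] F [0.6 0.3 0.6] w 42.6 jawyaw -92.09 toolY [-0.013  0.005 -1.   ] q [-0.56  0.33  1.68 -0.    1.14  1.05]
q 0.3537482832688714 r 145.75256695086657 dx dy dz -7.36208826234276 1.9584857683519192 65.0418232747244
```

View pics/z23.png

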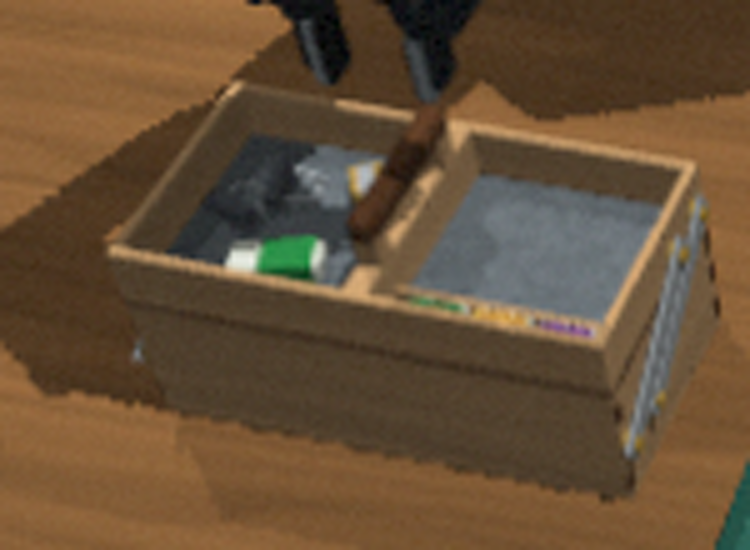

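send_rows(moves=[{"hand":0.5,"linear":[10,20,30],"turn":[0,0,0.5]},{"hand":0.5,"linear":[22,40,0],"turn":[0,0,0.7]},{"hand":0.5,"linear":[22,40,0],"turn":[0,0,0.8]},{"hand":0.5,"linear":[22,40,0],"turn":[0,0,0.8]},{"hand":0.5,"linear":[22,40,0],"turn":[0,0,0.8]}])

```text
time_s: 36.5
eef_pos: [0.5836, -0.1095, 0.2002]
tcp_rot: [0.605, -0.602, 0.362, -0.374]
contact_force: [0.6, -0.2, -0.5]
grip_width: 0.0428
```

send_rows(moves=[{"hand":0.5,"linear":[22,40,-10],"turn":[0,0,0.8]},{"hand":0.5,"linear":[20,36,-20],"turn":[0,0,0.5]},{"hand":0.5,"linear":[15,28,-30],"turn":[0,0,0.3]},{"hand":0.5,"linear":[5,5,-20],"turn":[0,0,0]},{"hand":0.5,"linear":[0,0,0],"turn":[0,0,0]}])

```text
time_s: 37.0
eef_pos: [0.6545, 0.0126, 0.1198]
tcp_rot: [0.649, -0.639, 0.282, -0.301]
contact_force: [-0.5, -0.3, 0.6]
grip_width: 0.0427
```

```bash
python3 g.py 653 38.3 -19 -49.5
python3 - <<'E'
from z import *
im=bot.grab_frame("scene"); cv2.imwrite("pics/s24.png",im)
a=cv2.imread("pics/scene0.png")
d=cv2.absdiff(a,im)[120:215,140:270].max(2); print("diff",d.mean(), (d>40).sum())
cv2.imwrite("pics/d24.png",cv2.resize(np.hstack([im[120:215,140:270],cv2.merge([d]*3)]),None,fx=3,fy=3))
E
```

```text
t37.00 pos [654.5  12.6 119.8] F [-0.5 -0.3  0.6] w 42.7 jawyaw -48.75 toolY [ 0.031  0.002 -1.   ] q [0.   0.49 1.52 0.   1.1  0.85]
delta mm [  -1.5   25.7 -138.8] turn units [-0.01  0.22 -0.1 ]
diff 19.188582995951418 2520
```

View pics/d24.png

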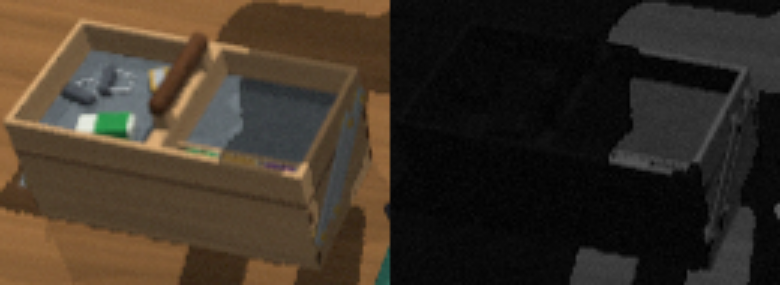

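send_rows(moves=[{"hand":0.5,"linear":[0,12,-20],"turn":[0,0.22,-0.1]},{"hand":0.5,"linear":[-1,9,-25],"turn":[0,0,0]},{"hand":0.5,"linear":[-1,4,-25],"turn":[0,0,0]},{"hand":0.5,"linear":[0,1,-20],"turn":[0,0,0]},{"hand":0.5,"linear":[0,0,-10],"turn":[0,0,0]}])

```text
time_s: 37.55
eef_pos: [0.6593, 0.0353, 0.0294]
tcp_rot: [0.645, -0.637, 0.292, -0.305]
contact_force: [-0.4, 0.6, 0.6]
grip_width: 0.0426
```

```bash
python3 g.py 653 38.3 -19 -49.5
python3 - <<'E'
from z import *
im=bot.grab_frame("scene"); zoom("scene",im,(320,245),90,70,8,"pics/z25.png")
E
```

```text
t37.55 pos [659.3  35.3  29.4] F [-0.4  0.6  0.6] w 42.6 jawyaw -49.92 toolY [ 0.022  0.001 -1.   ] q [0.04 0.59 1.6  0.   0.93 0.91]
delta mm [ -6.3   3.  -48.4] turn units [-0.01  0.15  0.05]
```

View pics/z25.png

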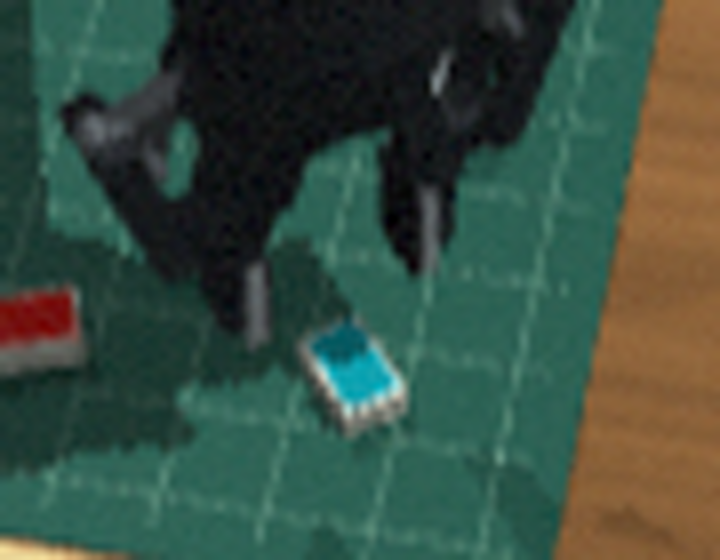

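send_rows(moves=[{"hand":0.5,"linear":[-4,2,-12],"turn":[0,0.15,0]},{"hand":0.5,"linear":[-4,1,-14],"turn":[0,0,0]},{"hand":0.5,"linear":[-2,0,-10],"turn":[0,0,0]},{"hand":0.5,"linear":[-1,0,-5],"turn":[0,0,0]},{"hand":0.5,"linear":[0,0,-2],"turn":[0,0,0]}])

```text
time_s: 38.1
eef_pos: [0.6511, 0.0363, -0.0116]
tcp_rot: [0.642, -0.639, 0.298, -0.301]
contact_force: [0.3, -0.0, 0.1]
grip_width: 0.0424
```

```bash
python3 g.py 653 38.3 -19 -49.5
```

```text
t38.10 pos [651.1  36.3 -11.6] F [ 0.3 -0.   0.1] w 42.4 jawyaw -50.09 toolY [ 0.006  0.002 -1.   ] q [0.04 0.63 1.64 0.   0.86 0.91]
delta mm [ 1.9  2.  -7.4] turn units [-0.01  0.04  0.07]
```

send_rows(moves=[{"hand":0.5,"linear":[1,2,-4],"turn":[0,0,0]},{"hand":0.5,"linear":[1,1,-4],"turn":[0,0,0]},{"hand":0.5,"linear":[0,0,-2],"turn":[0,0,0]},{"hand":0.6,"linear":[0,0,0],"turn":[0,0,0]},{"hand":0.7,"linear":[0,0,0],"turn":[0,0,0]}])

```text
time_s: 38.6
eef_pos: [0.6547, 0.0397, -0.0213]
tcp_rot: [0.642, -0.639, 0.297, -0.302]
contact_force: [-0.5, -0.2, 0.1]
grip_width: 0.0257
```

```bash
python3 g.py 653 38.3 -19 -49.5
python3 - <<'E'
from z import *
im=bot.grab_frame("scene"); zoom("scene",im,(320,245),90,70,8,"pics/z26.png")
E
```

```text
t38.60 pos [654.7  39.7 -21.3] F [-0.5 -0.2  0.1] w 25.7 jawyaw -50.09 toolY [ 0.009  0.002 -1.   ] q [0.04 0.64 1.64 0.   0.85 0.92]
delta mm [-1.7 -1.4  2.3] turn units [-0.01  0.06  0.07]
```

View pics/z26.png

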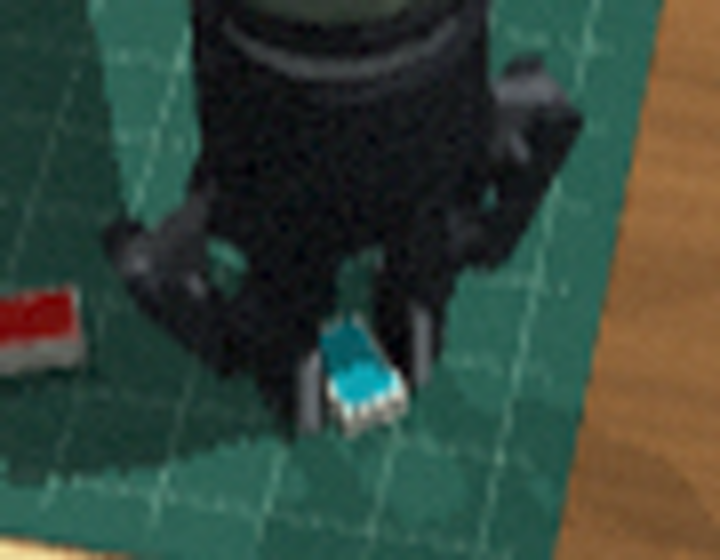

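Well straddled. Close and lift.

send_rows(moves=[{"hand":1,"linear":[0,0,0.5],"turn":[0,0,0]},{"hand":1,"linear":[0,0,0],"turn":[0,0,0]},{"hand":1,"linear":[0,0,0],"turn":[0,0,0]},{"hand":1,"linear":[0,0,0],"turn":[0,0,0]},{"hand":1,"linear":[0,0,5],"turn":[0,0,0]}])

```text
time_s: 39.15
eef_pos: [0.6543, 0.0396, -0.0155]
tcp_rot: [0.642, -0.639, 0.297, -0.302]
contact_force: [0.4, 0.7, -0.5]
grip_width: 0.018
```

```bash
python3 g.py 470 -199 120 -2
python3 - <<'E'
from z import *
im=bot.grab_frame("scene"); zoom("scene",im,(320,245),90,70,8,"pics/z27.png")
E
```

```text
t39.15 pos [654.3  39.6 -15.5] F [ 0.4  0.7 -0.5] w 18.0 jawyaw -50.09 toolY [ 0.008  0.002 -1.   ] q [0.04 0.64 1.64 0.   0.86 0.92]
delta mm [-184.3 -238.6  135.5] turn units [-0.04  0.05  6.01]
```

View pics/z27.png

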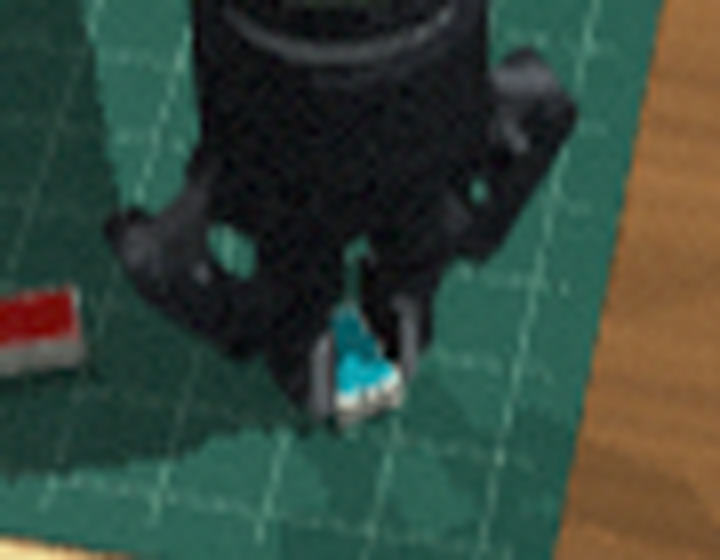

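send_rows(moves=[{"hand":1,"linear":[0,0,35],"turn":[0,0,0.3]},{"hand":1,"linear":[-10,-15,45],"turn":[0,0,0.6]},{"hand":1,"linear":[-25,-30,35],"turn":[0,0,0.8]},{"hand":1,"linear":[-28,-38,10],"turn":[0,0,0.8]},{"hand":1,"linear":[-28,-38,0],"turn":[0,0,0.8]}])

```text
time_s: 39.7
eef_pos: [0.566, -0.0796, 0.1145]
tcp_rot: [0.696, -0.692, 0.131, -0.141]
contact_force: [-0.1, -1.0, -1.2]
grip_width: 0.0179
```

```bash
python3 g.py 471.6 -200 120 -2
```

```text
t39.70 pos [566.  -79.6 114.5] F [-0.1 -1.  -1.2] w 17.9 jawyaw -22.21 toolY [ 0.014  0.002 -1.   ] q [-0.16  0.38  1.72  0.    1.03  0.22]
delta mm [ -94.4 -120.4    5.5] turn units [-0.03  0.1   2.53]
```

send_rows(moves=[{"hand":1,"linear":[-25,-30,5],"turn":[0,0.1,0.8]},{"hand":1,"linear":[-25,-32,3],"turn":[0,0,0.7]},{"hand":1,"linear":[-22,-28,0],"turn":[0,0,0.6]},{"hand":1,"linear":[-12,-15,0],"turn":[0,0,0.3]},{"hand":1,"linear":[0,-3,0],"turn":[0,0,0]}])

```text
time_s: 40.2
eef_pos: [0.4756, -0.1952, 0.1267]
tcp_rot: [-0.707, 0.707, -0.013, 0.016]
contact_force: [-0.1, 0.2, -0.1]
grip_width: 0.0181
```

```bash
python3 g.py 471.6 -200 62 -2
```

```text
t40.20 pos [ 475.6 -195.2  126.7] F [-0.1  0.2 -0.1] w 18.1 jawyaw -2.36 toolY [ 0.004 -0.    -1.   ] q [-0.41  0.29  1.83  0.    1.02 -0.37]
delta mm [ -4.   -4.8 -64.7] turn units [0.   0.03 0.05]
```

send_rows(moves=[{"hand":1,"linear":[-2,-4,-10],"turn":[0,0,0]},{"hand":1,"linear":[-2,-2,-15],"turn":[0,0,0]},{"hand":1,"linear":[-1,-1,-15],"turn":[0,0,0]},{"hand":1,"linear":[0,0,-8],"turn":[0,0,0]},{"hand":1,"linear":[0,0,0],"turn":[0,0,0]}])

```text
time_s: 40.7
eef_pos: [0.4732, -0.2008, 0.076]
tcp_rot: [0.707, -0.707, 0.013, -0.018]
contact_force: [0.1, -0.5, 0.4]
grip_width: 0.0182
```

```bash
python3 g.py 471.6 -200 59 -2
python3 - <<'E'
from z import *
im=bot.grab_frame("scene"); zoom("scene",im,(220,155),100,80,7,"pics/z28.png")
E
```

```text
t40.70 pos [ 473.2 -200.8   76. ] F [ 0.1 -0.5  0.4] w 18.2 jawyaw -2.46 toolY [ 0.007 -0.    -1.   ] q [-0.43  0.35  1.9   0.    0.89 -0.39]
delta mm [ -1.6   0.8 -17. ] turn units [-0.    0.05  0.06]
```

View pics/z28.png

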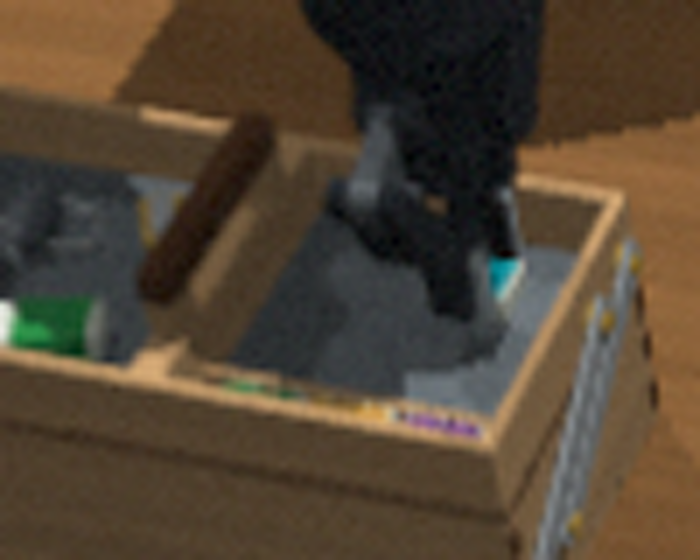

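send_rows(moves=[{"hand":1,"linear":[-1,0,-6],"turn":[0,0,0]},{"hand":1,"linear":[0,0,-6],"turn":[0,0,0]},{"hand":1,"linear":[0,0,-4],"turn":[0,0,0]},{"hand":1,"linear":[0,0,-2],"turn":[0,0,0]},{"hand":1,"linear":[0,0,-1],"turn":[0,0,0]}])

```text
time_s: 41.25
eef_pos: [0.4744, -0.2007, 0.0573]
tcp_rot: [-0.706, 0.707, -0.011, 0.019]
contact_force: [-0.4, 0.3, 0.7]
grip_width: 0.0184
```

Release and lift.

send_rows(moves=[{"hand":0.75,"linear":[0,0,0],"turn":[0,0,0]},{"hand":0.6,"linear":[0,0,0],"turn":[0,0,0]},{"hand":0.6,"linear":[0,0,0],"turn":[0,0,0]},{"hand":0.6,"linear":[0,0,15],"turn":[0,0,0]},{"hand":0.6,"linear":[0,0,40],"turn":[0,0,0]}])

```text
time_s: 41.75
eef_pos: [0.4709, -0.1993, 0.1093]
tcp_rot: [0.708, -0.706, 0.014, -0.015]
contact_force: [0.9, -0.1, -0.0]
grip_width: 0.034
```

send_rows(moves=[{"hand":0.5,"linear":[20,15,30],"turn":[0,0,0.4]},{"hand":0.5,"linear":[35,30,10],"turn":[0,0,0.6]},{"hand":0.5,"linear":[35,30,0],"turn":[0,0,0.6]},{"hand":0.5,"linear":[35,30,0],"turn":[0,0,0.6]},{"hand":0.5,"linear":[30,25,0],"turn":[0,0,0.6]}])

```text
time_s: 42.25
eef_pos: [0.6306, -0.0693, 0.1592]
tcp_rot: [-0.695, 0.697, 0.13, -0.12]
contact_force: [0.5, -0.2, 0.3]
grip_width: 0.0428
```

```bash
python3 g.py 658 -54.2 40 21.5
python3 - <<'E'
from z import *
im=bot.grab_frame("scene"); zoom("scene",im,(220,155),100,80,7,"pics/z29.png")
E
```

```text
t42.25 pos [630.6 -69.3 159.2] F [ 0.5 -0.2  0.3] w 42.8 jawyaw 20.38 toolY [ 0.014  0.    -1.   ] q [-0.13  0.44  1.51  0.    1.19 -0.48]
delta mm [  27.4   15.1 -119.2] turn units [-0.    0.1   0.14]
```

View pics/z29.png

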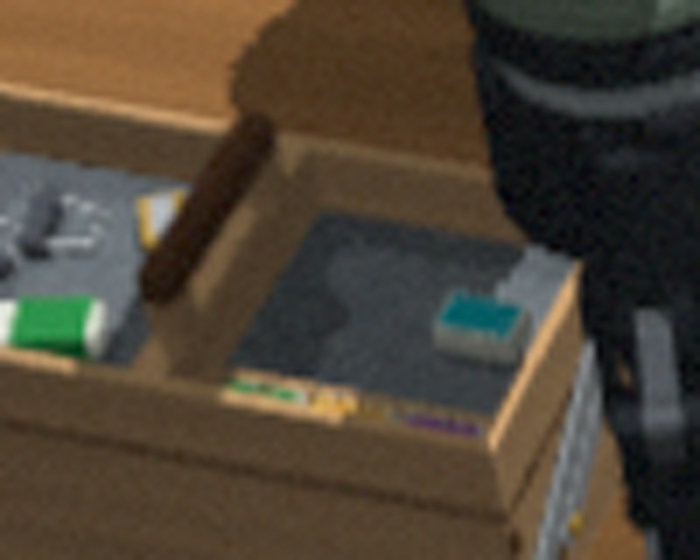

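Turquoise lies flat, colour up, in the bay. Now red.

send_rows(moves=[{"hand":0.5,"linear":[10,5,-20],"turn":[0,0.1,0.1]},{"hand":0.5,"linear":[6,3,-30],"turn":[0,0,0]},{"hand":0.5,"linear":[4,2,-30],"turn":[0,0,0]},{"hand":0.5,"linear":[0,0,-25],"turn":[0,0,0]},{"hand":0.5,"linear":[0,0,-10],"turn":[0,0,0]}])

```text
time_s: 42.8
eef_pos: [0.66, -0.0524, 0.0428]
tcp_rot: [-0.694, 0.694, 0.138, -0.128]
contact_force: [-1.4, -0.8, -0.7]
grip_width: 0.0431
```

```bash
python3 g.py 658 -54.2 -20 21.5
```

```text
t42.80 pos [660.  -52.4  42.8] F [-1.4 -0.8 -0.7] w 43.1 jawyaw 21.7 toolY [ 0.013  0.002 -1.   ] q [-0.1   0.58  1.58  0.    0.98 -0.48]
delta mm [ -2.   -1.8 -62.8] turn units [-0.02  0.1  -0.03]
```

send_rows(moves=[{"hand":0.5,"linear":[-2,-1,-15],"turn":[0,0.1,0]},{"hand":0.5,"linear":[-2,-1,-18],"turn":[0,0,0]},{"hand":0.5,"linear":[-1,0,-14],"turn":[0,0,0]},{"hand":0.5,"linear":[0,0,-7],"turn":[0,0,0]},{"hand":0.5,"linear":[0,0,-3],"turn":[0,0,0]}])

```text
time_s: 43.3
eef_pos: [0.6557, -0.0556, -0.0159]
tcp_rot: [0.695, -0.694, -0.133, 0.132]
contact_force: [0.1, 1.3, 0.2]
grip_width: 0.0427
```

```bash
python3 g.py 658 -54.2 -20.5 21.5
python3 - <<'E'
from z import *
im=bot.grab_frame("scene"); zoom("scene",im,(280,245),90,70,8,"pics/z30.png")
E
```

```text
t43.30 pos [655.7 -55.6 -15.9] F [0.1 1.3 0.2] w 42.7 jawyaw 21.61 toolY [ 0.     0.002 -1.   ] q [-0.1   0.64  1.63  0.    0.87 -0.48]
delta mm [ 2.3  1.4 -4.6] turn units [-0.01  0.   -0.01]
```

View pics/z30.png

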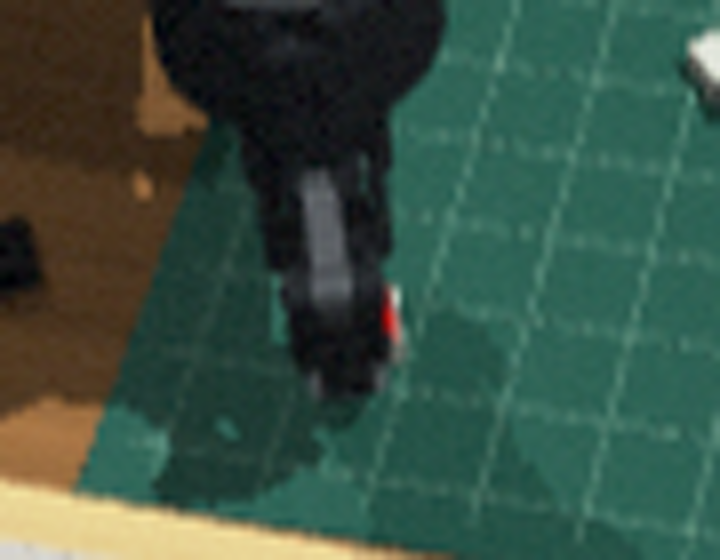

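send_rows(moves=[{"hand":0.5,"linear":[2,2,-4],"turn":[0,0,0]},{"hand":0.5,"linear":[1,1,-3],"turn":[0,0,0]},{"hand":0.5,"linear":[0,0,-1],"turn":[0,0,0]},{"hand":0.7,"linear":[0,0,0],"turn":[0,0,0]},{"hand":0.7,"linear":[0,0,0],"turn":[0,0,0]}])

```text
time_s: 43.85
eef_pos: [0.6609, -0.0524, -0.0222]
tcp_rot: [0.695, -0.694, -0.134, 0.131]
contact_force: [-0.8, -0.1, -0.1]
grip_width: 0.0255
```

send_rows(moves=[{"hand":1,"linear":[0,0,0],"turn":[0,0,0]},{"hand":1,"linear":[0,0,0],"turn":[0,0,0]},{"hand":1,"linear":[0,0,0],"turn":[0,0,0]},{"hand":1,"linear":[0,0,0],"turn":[0,0,0]},{"hand":1,"linear":[0,0,5],"turn":[0,0,0]}])

```text
time_s: 44.35
eef_pos: [0.6606, -0.0524, -0.0169]
tcp_rot: [0.695, -0.694, -0.134, 0.131]
contact_force: [0.1, -0.1, 0.4]
grip_width: 0.0185
```

```bash
python3 g.py 469.5 -254 120 -2
python3 - <<'E'
from z import *
im=bot.grab_frame("scene"); zoom("scene",im,(280,245),90,70,8,"pics/z31.png")
E
```

```text
t44.35 pos [660.6 -52.4 -16.9] F [ 0.1 -0.1  0.4] w 18.5 jawyaw 21.62 toolY [ 0.004  0.002 -1.   ] q [-0.1   0.65  1.62  0.    0.87 -0.48]
delta mm [-191.1 -201.6  136.9] turn units [-0.01  0.03 -2.95]
```

View pics/z31.png

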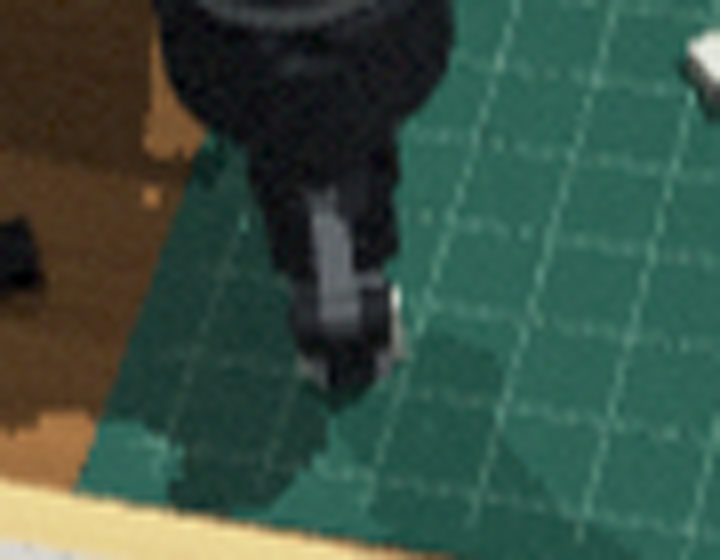

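send_rows(moves=[{"hand":1,"linear":[0,0,35],"turn":[0,0,0]},{"hand":1,"linear":[-10,-10,45],"turn":[0,0,-0.4]},{"hand":1,"linear":[-25,-25,35],"turn":[0,0,-0.5]},{"hand":1,"linear":[-30,-30,15],"turn":[0,0,-0.5]},{"hand":1,"linear":[-32,-33,5],"turn":[0,0,-0.5]}])

```text
time_s: 44.9
eef_pos: [0.5649, -0.1494, 0.1234]
tcp_rot: [0.706, -0.706, -0.042, 0.035]
contact_force: [0.2, -0.2, -0.7]
grip_width: 0.0181
```

send_rows(moves=[{"hand":1,"linear":[-30,-33,0],"turn":[0,0,-0.5]},{"hand":1,"linear":[-25,-30,0],"turn":[0,0,-0.3]},{"hand":1,"linear":[-12,-15,0],"turn":[0,0,0]},{"hand":1,"linear":[0,0,0],"turn":[0,0,0]},{"hand":1,"linear":[0,0,0],"turn":[0,0,0]}])

```text
time_s: 45.4
eef_pos: [0.4926, -0.2337, 0.1282]
tcp_rot: [-0.705, 0.709, 0.001, 0.011]
contact_force: [0.7, 0.6, 0.1]
grip_width: 0.0181
```

```bash
python3 g.py 470 -249 59 -2
```

```text
t45.40 pos [ 492.6 -233.7  128.2] F [0.7 0.6 0.1] w 18.1 jawyaw -0.76 toolY [ 0.016 -0.005 -1.   ] q [-0.47  0.33  1.77  0.    1.03 -0.45]
delta mm [-22.6 -15.3 -69.2] turn units [ 0.03  0.12 -0.15]
```

send_rows(moves=[{"hand":1,"linear":[-10,-7,-2],"turn":[0,0.1,-0.15]},{"hand":1,"linear":[-8,-6,-10],"turn":[0,0,0]},{"hand":1,"linear":[-4,-3,-15],"turn":[0,0,0]},{"hand":1,"linear":[-2,-1,-15],"turn":[0,0,0]},{"hand":1,"linear":[0,0,-7],"turn":[0,0,0]}])

```text
time_s: 45.9
eef_pos: [0.4687, -0.2497, 0.0764]
tcp_rot: [-0.705, 0.709, -0.01, 0.012]
contact_force: [-0.9, -0.7, -0.9]
grip_width: 0.0184
```

```bash
python3 g.py 470 -249 57 -2;python3 - <<'E'
from z import *
im=bot.grab_frame("scene"); zoom("scene",im,(220,155),100,80,7,"pics/z32.png")
E
```

```text
t45.90 pos [ 468.7 -249.7   76.4] F [-0.9 -0.7 -0.9] w 18.4 jawyaw -1.76 toolY [ 0.002 -0.005 -1.   ] q [-0.51  0.37  1.85 -0.    0.91 -0.48]
delta mm [  1.3   0.7 -19.4] turn units [ 0.04  0.02 -0.03]
```

View pics/z32.png

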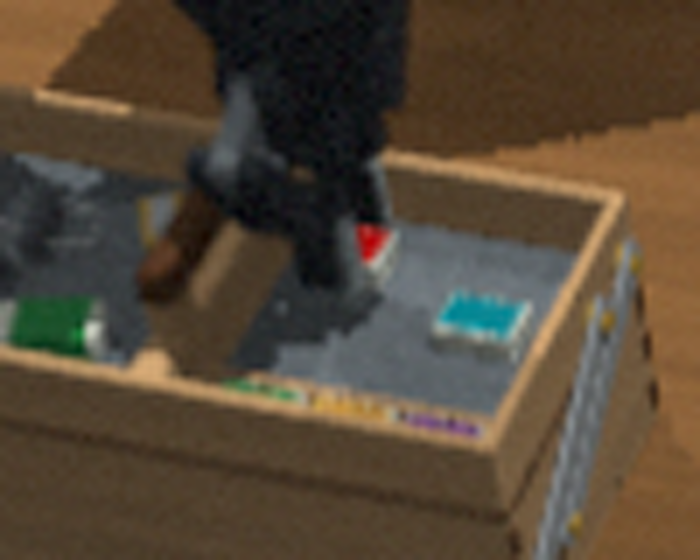

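send_rows(moves=[{"hand":1,"linear":[0,0,-7],"turn":[0,0,0]},{"hand":1,"linear":[0,0,-6],"turn":[0,0,0]},{"hand":1,"linear":[0,0,-4],"turn":[0,0,0]},{"hand":1,"linear":[0,0,-2],"turn":[0,0,0]},{"hand":1,"linear":[0,0,-2],"turn":[0,0,0]}])

```text
time_s: 46.45
eef_pos: [0.4694, -0.2492, 0.0556]
tcp_rot: [-0.705, 0.709, -0.01, 0.011]
contact_force: [-6.7, 2.9, 24.1]
grip_width: 0.0178
```

send_rows(moves=[{"hand":0.8,"linear":[0,0,1],"turn":[0,0,0]},{"hand":0.65,"linear":[0,0,1],"turn":[0,0,0]},{"hand":0.6,"linear":[0,0,0],"turn":[0,0,0]},{"hand":0.6,"linear":[0,0,15],"turn":[0,0,0]},{"hand":0.6,"linear":[0,0,40],"turn":[0,0,0]}])

```text
time_s: 46.95
eef_pos: [0.467, -0.2477, 0.1104]
tcp_rot: [-0.707, 0.707, -0.012, 0.008]
contact_force: [0.6, -0.8, 0.1]
grip_width: 0.0346
```

send_rows(moves=[{"hand":0.5,"linear":[0,10,40],"turn":[0,0,0]},{"hand":0.5,"linear":[-10,35,20],"turn":[0,0,0]},{"hand":0.5,"linear":[-15,45,0],"turn":[0,0,0]},{"hand":0.5,"linear":[-15,45,0],"turn":[0,0,0]},{"hand":0.5,"linear":[-15,45,0],"turn":[0,0,0]}])

```text
time_s: 47.45
eef_pos: [0.4162, -0.0688, 0.1771]
tcp_rot: [-0.705, 0.709, -0.01, 0.016]
contact_force: [1.2, -0.1, 0.4]
grip_width: 0.0426
```

send_rows(moves=[{"hand":0.5,"linear":[-15,45,0],"turn":[0,0,0]},{"hand":0.5,"linear":[-10,30,0],"turn":[0,0,0]},{"hand":0.5,"linear":[0,10,0],"turn":[0,0,0]},{"hand":0.5,"linear":[0,0,0],"turn":[0,0,0]},{"hand":0.5,"linear":[0,0,0],"turn":[0,0,0]}])

```text
time_s: 47.95
eef_pos: [0.3868, 0.0233, 0.1771]
tcp_rot: [-0.705, 0.709, -0.008, 0.014]
contact_force: [-0.7, 0.9, -0.1]
grip_width: 0.0427
```

Run:
```python
from z import *
st()
im=bot.grab_frame("scene"); zoom("scene",im,(205,165),150,110,5,"pics/z33.png"); cv2.imwrite("pics/s33.png",im)
t=bot.grab_frame("top"); zoom("top",t,(460,235),160,110,5,"pics/z33t.png")
```

```text
t47.95 pos [386.8  23.3 177.1] F [-0.7  0.9 -0.1] w 42.7 jawyaw -1.78 toolY [ 0.009 -0.005 -1.   ] q [ 0.04  0.04  2.   -0.01  1.09  0.07]
```

View pics/z33.png

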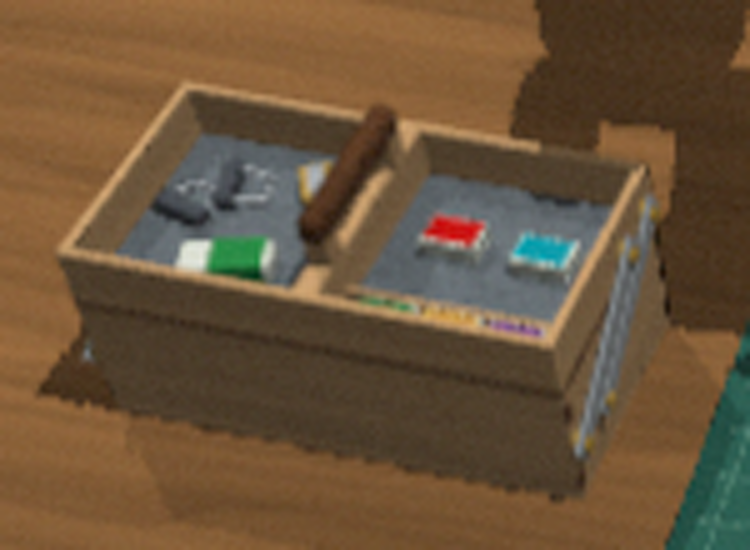

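View pics/z33t.png

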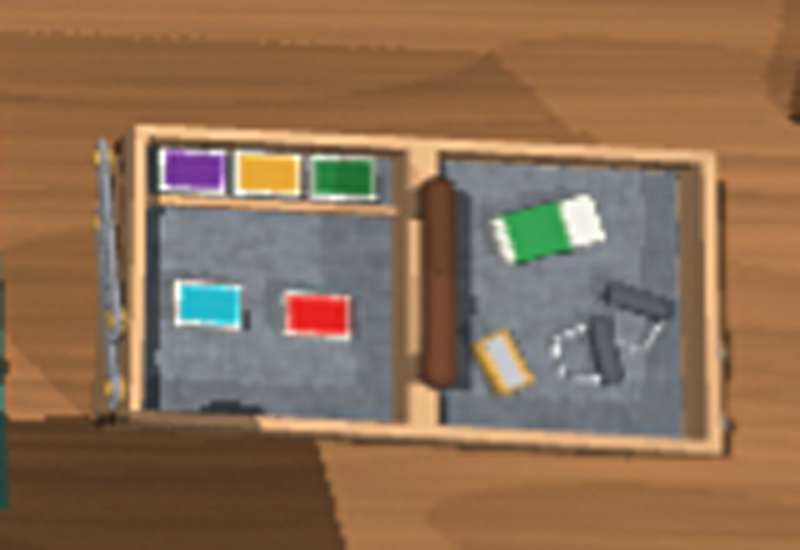

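View pics/s33.png

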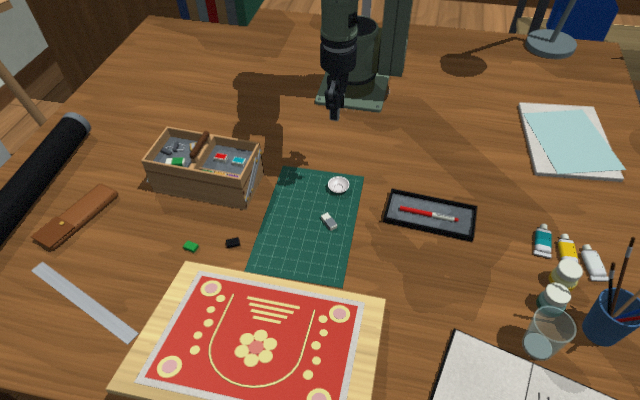

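Run:
```python
from z import *
a=cv2.imread("pics/scene0.png");b=cv2.imread("pics/s33.png")
f=lambda i:np.float32(cv2.cvtColor(i[125:210,140:225],cv2.COLOR_BGR2GRAY))
print("shift",cv2.phaseCorrelate(f(a),f(b)))
print(bot.hand_in())
```

```text
shift ((-0.024902366295769696, 0.022257126588229426), 0.9783998305709274)
the job is handed in; nothing more can be done
None
```

The desk is cleared and the job is handed in; the interface gives no verdict. It took about 48 s of the 128 s.

**What I did:**
- Laid the pen lengthwise in the pen tray.
- Swung the tray open.
- Stood the amber and blue bottles in the compartment.
- Shut the tray again.
- Set the turquoise and red pans on the free floor of the left bay.

**Last checks:**
- **Tray:** it looks shut. The image of the box and tray matches the starting picture to within 0.03 px.
- **Pans:** both lie flat, colour up, and clear of the rail and of each other.
- **Pen:** it is central and lies along its tray.
- **Arm:** it is clear of everything.
- **Bottles:** both stood upright in the last view before the tray was lowered. They cannot be seen under the shut tray.

**What disagreed or failed:**
- The reported tool height reads about 24 mm lower than the real fingertip height. I found this by touching the desk, after the first two pen grasps closed on nothing without moving the pen, and I allowed for it from then on.
- Small moves often fell short or drifted by a few millimetres, so I corrected them between calls.
- The highest forces in the readings at the end of each call were about 25 N. One came as the fingers closed on the amber bottle, probably from the tips touching the mat. The other came when the red pan met the bay floor.

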